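# Lift the hot lemon tart with the turner into its caddy and drop the bar

## Task

The lemon tart in the low baking tray is hot: dip the turner in over the rim, slide it right under the tart without digging into the tray, lift the tart clear on the blade without touching it with your fingers, and set it down gently and level on the two runners of the oak caddy. Take the turner out from under it and lay it back flat on the worktop, and swing the caddy's bar down across the open front until it rests fully in its catch. Keep the tart level and leave the tumbler, the bell and the honey jar where they are.

Things in the scene. Friction and masses are not known exactly. Their poses are not given: they have to be found in the camera images.
- tart: lemon tart in its round fluted steel tin, one rigid piece, 0.19 to 0.33 kg: 117 mm across underneath, 120 mm at 2 mm up (bevelled foot), 130 mm at the top, 22 mm high. Too wide for the gripper, and hot. Origin at the centre of its underside, z up; its yaw means nothing. It stands on the tray's floor; it may slide against the tray's far rim.
- baking_tray: low aluminium baking tray lying fixed on the worktop; flat floor 3 mm thick, 212 mm (along its x) by 160 mm, floor x -124 to +88, y -80 to +80 mm. All round it stands a flared rim, 12 mm above the floor, 6 mm farther out at its top; top of the near rim at x = -131, z = 15 mm. Origin on the worktop under the tray, x away from the robot.
- turner: slotted steel turner, 0.24 kg, lying on its blade with the handle raised. Origin at the centre of the blade's underside, x towards the front edge, z up. Blade flat underneath, x -65 to +65 mm, 76 mm wide, 2.5 mm thick; its last 20 mm slope on top to a front edge 0.8 mm thick. Balance point about x = -45 mm. The loaded blade droops in a weak grip: hold it with 80 N or more.
- turner_grip (a point): where to grip the turner's black flat-sided handle, 22 mm wide, 20 mm high, across its width from above: on its centre line at x = -118, z = 41.5 mm of the turner's frame. The handle runs from x = -86 (centre z = 38) to x = -196 mm (centre z = 51 mm); a neck 20 mm wide rises to it from the blade's rear, x = -62 to -85 mm.
- turner_edge (a point): middle of the blade's front edge, on the underside: x = +65, y = 0, z = 0 mm in the turner's frame.
- caddy: open-topped oak caddy for one tart, 176 deep, 174 wide, 80 mm high, fixed on the worktop. Origin on the worktop below its middle, x away from its open front, y to its left, z up. Side cheeks with inner faces at y = +-75 mm from x = -75 mm; back board with inner face at x = +81 mm; base board 14 mm thick.
- caddy_seat (a point): where the centre of the tart's underside belongs: x = +1, y = 0, z = 52 mm in the caddy's frame, same axes. That is midway between two runners on the cheeks, tops at z = 52, 12 mm thick, inner edges at y = +-46 mm, x -75 to +81 mm. The tart spans them; the room between and below them, down to z = 14 mm, is free for the blade and open to the front.
- swing_bar (a joint): angle of the caddy's round steel swing bar, 8 mm thick: 0 = level across the open front, in its catch (end stop); starts raised past upright at 1.64 to 1.84 (upright 1.57, stop 1.92). Hinge axis along the caddy's x at y = +81, z = 68 mm. At angle q a point r along the bar lies at x = -83, y = 81 - r cos q, z = 68 + r sin q mm of the caddy. Stiff hinge (0.16 N m): stays where it is left.
- bar_end (a point): centre of the 16 mm ball at the free end of the swing bar, 178 mm from its hinge. The catch is a small steel cradle on the front of the right cheek, at y = -81 mm of the caddy, with prongs up to z = 81 mm.
- tumbler: clear glass tumbler, 80 mm wide, 91 mm high, upright, a bystander behind the work. Origin at the centre of its foot.
- bell: white domed counter bell on a black foot, 81 mm wide, 64 mm high, a bystander at the right near corner of the worktop. Origin at the centre of its foot.
- honey: honey jar with a white lid, 62 mm wide, 99 mm high, a bystander at the right edge of the worktop, in front of the juice press. Origin at the centre of its underside.

How it is judged (in metres and radians):
On the way, in this order (a step that is already met when the one before it is completed fails the run):
1. the tart rides on the turner's blade, at least 30 mm above the tray's floor (z of tart in the frame of baking_tray above 0.033 m and horizontal distance between tart and turner below 0.04 m and z of tart in the frame of turner between -0.002 and 0.01 m), for 0.2 s.
2. the tart rests level on both runners, the turner no longer touching it (z of tart in the frame of caddy_seat between -0.003 and 0.004 m and y of tart in the frame of caddy_seat between -0.014 and 0.014 m and angle between tart's own z axis and vertical below 0.06 rad and contact force between turner and tart below 0.05 N and linear speed of tart below 0.02 m/s), for 0.2 s.
At the end, for the whole second after the job is handed in: The tart rests level (within 0.06 rad) on both runners, within 18 mm front to back and 14 mm sideways of its seat; the bar is down in its catch (under 0.06 rad); the turner lies at rest flat on the worktop outside the tray (blade under 8 mm up, within 0.08 rad); everything is let go (z of tart in the frame of caddy_seat between -0.003 and 0.004 m and x of tart in the frame of caddy_seat between -0.018 and 0.018 m and y of tart in the frame of caddy_seat between -0.014 and 0.014 m and angle between tart's own z axis and vertical below 0.06 rad and linear speed of each of tart, turner below 0.02 m/s and value of joint swing_bar below 0.06 rad and height (world z) of turner below 0.008 m and angle between turner's own z axis and vertical below 0.08 rad and horizontal distance between turner and baking_tray above 0.1 m); the robot touches nothing.
It fails at once if the fingers touch the hot tart (contact force between the fingers and tart above 1 N).
It fails at once if the tart tips by more than 0.45 rad (angle between tart's own z axis and vertical above 0.45 rad).
It fails at once if the tart is dropped or flung (faster than 0.8 m/s) (linear speed of tart above 0.8 m/s).
It fails at once if the tumbler, the bell or the honey jar is moved by more than 30 mm (distance of any of tumbler, bell, honey from where it was at the start of the episode above 0.03 m).
It fails at once if the turner digs into the tray with over 20 N (contact force between turner and baking_tray above 20 N).
It also fails if it takes over 72 s, if anything falls off the work surface, if the arm or the gripper's body presses on something with over 40 N, if the wrist force passes 120 N, or if a joint passes its speed limit or range.

## Robot

A 7-joint arm with a two-finger parallel gripper is mounted at the origin on a cart in front of the work surface, level with it; the furniture and walls round the work are solid. World frame = base frame: x ahead of the robot, y to its left, z up, the work surface at z = 0. Lengths are in mm, angles in rad, forces in N, time in s.
With the tool pointing down it reaches from about 400 to 875 mm from the base axis. Payload 4.4 kg.
Tool frame: the origin (TCP) lies at the very end of the fingers, on their centre line; the grasp point (between the pads) lies 19 mm behind it; z points along the fingers, y is the line along which they close (so a half turn about z gives the same grasp; the last joint's range is limited). The gripper opens to 85 mm and grips with 20 to 120 N. Pads are 22 mm wide; open, the fingers measure 114 mm over their backs; the gripper's body (76 mm by 85 mm) begins 54 mm behind the grasp point. The pads swing forward as they close: fully open they stand 13 mm farther back than shut.
Start: joints at [1.146, 0.628, 0.038, 1.517, -0.027, 0.996, -0.02], TCP at [228.276, -608.611, 231.313] pointing down, gripper open.
Joint ranges: [-3.06, 3.06], [-0.37, 2.12], [-1.25, 1.32], [0.18, 2.47], [-1.1, 4.24], [0.23, 1.98], [-2.94, 2.94]. Speed limits (rad/s): [2.57, 2.57, 3.14, 3.14, 3.14, 3.14, 3.14].

## Interface

Orientations are given as [roll, pitch, yaw] about the fixed x, y, z axes, in that order (R = Rz(yaw) Ry(pitch) Rx(roll)).
In Python, from cell import read_state, get_image, camera_info, finish_job gives the robot as it stands.
- The arm moves only by the tool play_rows, never from a script. Its argument "deltas" is one flat list of numbers, 7 for each row, row after row: the shift along the tool's x, y, z in mm, then the turn, a rotation vector about the tool's x, y, z in rad, then the opening, from 0 (shut) to 1 (fully open). In form: [dx, dy, dz, ax, ay, az, grip, dx, dy, dz, ax, ay, az, grip, ...]. A call has 1 to 10 rows; each row is the pose to reach, as a shift and turn from the pose commanded when the call began, along the tool's axes at that moment; what a row does not reach only later rows make up. A row lasts 1/8 s, in which the tool goes at most 62.5 mm and 10.7 degrees, less where a joint would pass 70% of its speed; a pose out of reach is approached as far as the arm can. A call with a gripper value outside its range is refused whole. The fingers move at their own pace and stop on an object; the grip force is fixed at half the most. Time passes only in rows, so rows that repeat a pose let the fingers close. It gives the time, the measured TCP pose, the force, the opening and the grip force at its end, in the units of the state.
- read_state(): the state, without advancing time (a new reading comes with each control period).
- get_image(name): name is "scene" or "top" or "wrist"; returns the picture (480x640x3 uint8, red, green, blue); there is no depth.
- camera_info(name): a dict with "fx", "fy", "cx", "cy" (pixels), "distortion" ([k1, k2, p1, p2, k3] as OpenCV has them; the pictures are not rectified), "T" (4x4, takes a point from camera to world coordinates). Camera axes: x right, y down, z forward; pixel columns grow to the right and rows downward; lengths in mm; the calibration is good to about 2 mm. A picture is of the moment at which its call begins: read the wrist's pose just before it. camera_info takes no time and is no camera call; for the wrist camera it gives the pose at the moment of the call.
- finish_job(): hands the job in; it is judged then, once.
The state is a dict: "clock": time; "qpos": joint angles; "qd": joint speeds; "tau": joint torques, N m; "eef_pos": TCP position; "tool_rot": TCP orientation; "force": force on the tool from outside, world axes, zero at the start; "torque": the same for the moment, N m; "width": finger opening in mm; "gripper_force": force on a finger pad.
Only numpy, scipy, OpenCV 4.12 (cv2) and the standard library are available. Lean on these libraries where they do the work, as an engineer would, in place of code of your own. Each camera call takes 0.05 s, during which the arm holds its last target. There are 200 camera calls.

## Working session

There is one attempt and no reset: what is moved stays moved. The work goes in short steps, Python scripts to look and compute and a tool call to move; the robot and the scene stay as the last step left them, time stands still between calls to the robot, and variables do not carry over. Pictures are saved under pics/ and viewed, at most 10 in all, crops included, and the job is handed in when it is done.

Besides the shell and the picture viewer there is one more tool, called after ">>>" by a JSON object that holds its "method" and its "body". play_rows: Moves the arm, as the interface text tells. Its arguments: {"type":"object","properties":{"deltas":{"type":"array"}},"required":["deltas"]}

```bash
ls; mkdir -p pics; python3 - <<'E'
from cell import *
import cv2,numpy as np
s=read_state();print(s)
for n in("scene","top"):
    im=get_image(n);cv2.imwrite(f"pics/{n}0.png",im[:,:,::-1]);c=camera_info(n);print(n,c)
E
```

```text
pics
{'clock': 0.0, 'qpos': array([ 1.14622879,  0.62933203,  0.03844924,  1.51840836, -0.02698474,
        0.99627955, -0.02001093]), 'qd': array([-3.52942686e-04, -1.15261646e-03,  6.15799921e-04, -9.31244737e-05,
       -2.55891393e-04,  9.30088565e-04,  1.30144094e-03]), 'tau': array([ 2.68893217e-05, -5.63404763e+01,  1.22627869e+00, -1.93443686e+01,
        1.09688222e-02,  1.05212827e-02, -2.27467905e-05]), 'eef_pos': array([ 228.0218267 , -608.00898962,  230.385451  ]), 'tool_rot': array([-3.13968407e+00,  4.23454204e-05,  3.58758142e-01]), 'force': array([-0.19717416,  0.01147646,  0.78299954]), 'torque': array([ 0.00339071,  0.01666588, -0.03512355]), 'gripper_force': 0.0, 'width': 85.4063805196049}
scene {'fx': 433.7178937007248, 'fy': 433.7178937007248, 'cx': 311.1666869024687, 'cy': 240.3125414778301, 'distortion': array([0.01767089, 0.        , 0.        , 0.        , 0.        ]), 'T': array([[-6.63170274e-01, -5.33848260e-01,  5.24605778e-01,
         5.30219546e+01],
       [-7.48304790e-01,  4.58243752e-01, -4.79637994e-01,
         4.74926713e+02],
       [ 1.56565887e-02, -7.10646677e-01, -7.03374844e-01,
         7.96464566e+02],
       [ 0.00000000e+00,  0.00000000e+00,  0.00000000e+00,
         1.00000000e+00]])}
top {'fx': 575.3765669420219, 'fy': 575.3765669420219, 'cx': 318.65791482383287, 'cy': 233.11777087759324, 'distortion': array([0.01976293, 0.        , 0.        , 0.        , 0.        ]), 'T': array([[ 2.24960497e-02, -9.89294729e-01,  1.44186915e-01,
         4.12101145e+02],
       [-9.99742996e-01, -2.26654779e-02,  4.67659253e-04,
        -1.36855395e+01],
       [ 2.80541249e-03, -1.44160378e-01, -9.89550360e-01,
         1.41033050e+03],
       [ 0.00000000e+00,  0.00000000e+00,  0.00000000e+00,
         1.00000000e+00]])}
```

View pics/scene0.png

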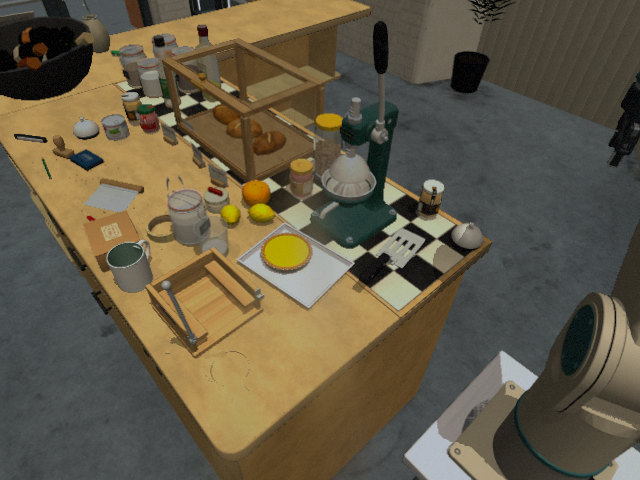

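View pics/top0.png

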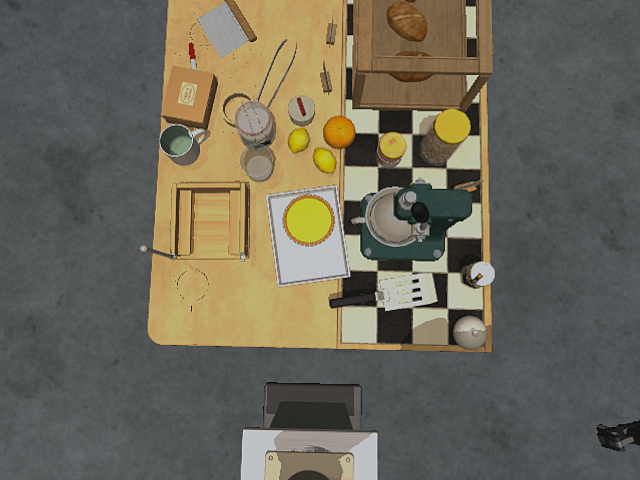

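The top view shows the caddy at about px (210,222), tart (309,220), tray (309,235), turner blade (407,292) with its handle to (335,300), and the bar ball at (144,248). I'll enlarge the crop to pick points.

```bash
cat > h.py <<'E'
import numpy as np,cv2
from cell import *
from scipy.spatial.transform import Rotation as Ro
def ray(n,px,z,T=None):
    c=camera_info(n);T=c["T"] if T is None else T
    K=np.array([[c["fx"],0,c["cx"]],[0,c["fy"],c["cy"]],[0,0,1]])
    p=cv2.undistortPoints(np.array(px,float).reshape(-1,1,2),K,c["distortion"]).reshape(-1,2)
    d=np.c_[p,np.ones(len(p))]@T[:3,:3].T; o=T[:3,3]
    return o+d*((z-o[2])/d[:,2])[:,None]
def proj(n,P,T=None):
    c=camera_info(n);T=c["T"] if T is None else T
    K=np.array([[c["fx"],0,c["cx"]],[0,c["fy"],c["cy"]],[0,0,1]])
    W=np.linalg.inv(T);return cv2.projectPoints(np.array(P,float).reshape(-1,3),cv2.Rodrigues(W[:3,:3])[0],W[:3,3],K,c["distortion"])[0].reshape(-1,2)
E
python3 - <<'E'
from h import *
im=cv2.imread("pics/top0.png")
a=cv2.resize(im[170:350,135:345],None,fx=3.6,fy=3.6,interpolation=cv2.INTER_CUBIC)[:600];cv2.imwrite("pics/ca.png",a[:, :756])
cv2.imwrite("pics/cb.png",cv2.resize(im[260:355,320:500],None,fx=4.4,fy=4.4,interpolation=cv2.INTER_CUBIC))
hsv=cv2.cvtColor(im,cv2.COLOR_BGR2HSV)
m=cv2.inRange(hsv,(24,150,120),(34,255,255));m[:, :280]=0;m[:,340:]=0;m[:190]=0;m[250:]=0
y,x=np.nonzero(m);print("tart yellow",x.mean(),y.mean(),len(x),ray("top",[[x.mean(),y.mean()]],22))
E
```

```text
tart yellow 308.30546825895664 219.83595223130106 1591 [[646.64200015  13.02946032  22.        ]]
```

View pics/ca.png

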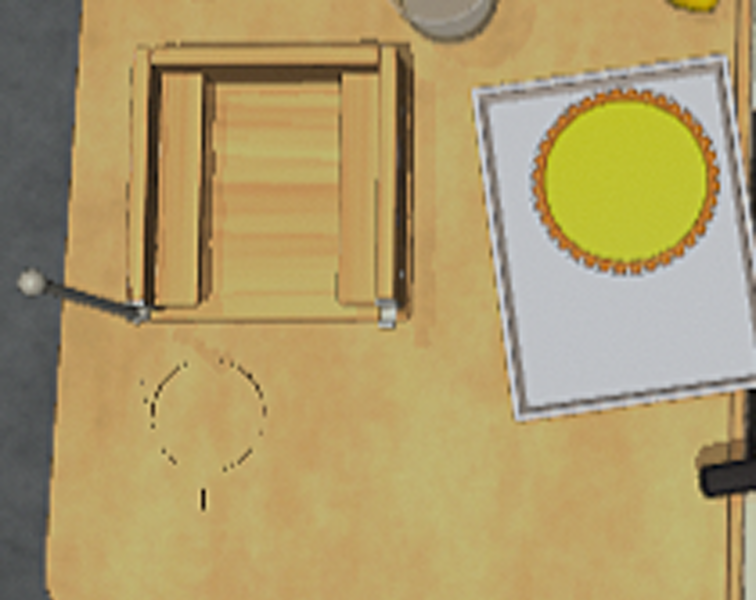

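View pics/cb.png

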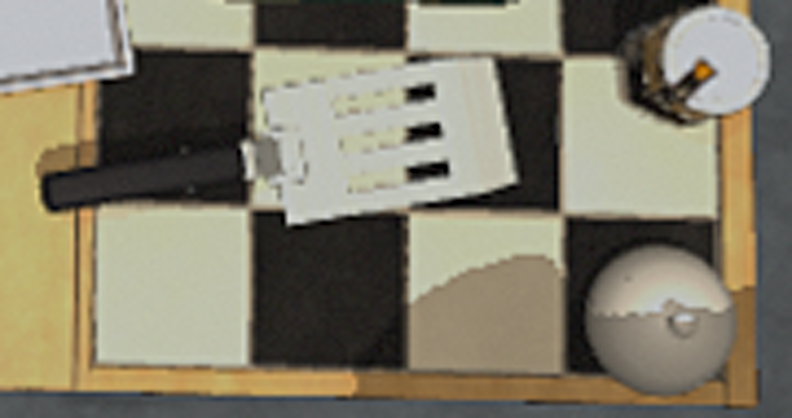

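The crops show these (pixels in the original frame):
- **Blade corners:** (432.5,273), (437.7,302), (380,280.5), (385.5,311).
- **Tray rim corners:** (266.7,195.3), (336.7,185.8), (279.2,286.7), (350,277).
- **Caddy runners:** inner edges at crop x of about 204 and 339.
- **Bar ball:** (143.6,248.3).

```bash
python3 - <<'E'
from h import *
np.set_printoptions(precision=1,suppress=True)
A=lambda l:[(x/3.6+135-.36,y/3.6+170-.36) for x,y in l]
B=lambda l:[(x/4.4+320-.39,y/4.4+260-.39) for x,y in l]
def rep(n,P):
    print(n,P[:,:2].tolist() and np.round(P[:,:2],1).tolist())
t=ray("top",B([(495,57),(518,185),(288,224),(264,90)]),2)
rep("blade FL FR RR RL",t);c=t.mean(0);d=(t[0]+t[1]-t[2]-t[3])/2
print("c",c,"len",np.linalg.norm(d),"wid",np.linalg.norm(t[0]-t[1]),"yaw",np.arctan2(d[1],d[0]))
h=ray("top",B([(43,190)]),51)[0];g=ray("top",B([(243,160)]),38)[0];print("handle end/front",h,g,"yaw",np.arctan2(*(c-h)[1::-1]),np.linalg.norm((c-h)[:2]))
r=ray("top",A([(474,91),(726,57)])+B([(132,75)])+A([(519,420)]),15);rep("tray FL FR NR NL",r)
c=r.mean(0);d=(r[0]+r[1]-r[2]-r[3])/2;e=(r[0]-r[1]+r[3]-r[2])/2;yw=np.arctan2(d[1],d[0]);print("c",c,"origin",c[:2]+18*np.array([np.cos(yw),np.sin(yw)]),np.linalg.norm(d),np.linalg.norm(e),yw,np.arctan2(e[1],e[0])-1.5708)
rep("runner L back,front R back front",ray("top",A([(204,80),(197,305),(340,75),(338,303)]),52))
rep("base front L R",ray("top",A([(147,321),(405,321)]),14))
rep("top: back-left outer, back inner L, back outer right",ray("top",A([(135,46),(152,66),(378,66),(397,42),(151,46)]),80))
rep("catch",ray("top",A([(388,313)]),75)); rep("hinge",ray("top",A([(143,314)]),68))
for q in(1.64,1.74,1.84):rep("ball q%.2f"%q,ray("top",A([(31,281)]),68+178*np.sin(q)))
# circles: tumbler etc
T=camera_info("top")["T"]
E
```

```text
blade FL FR RR RL [[526.1, -292.9], [455.6, -305.1], [431.3, -178.3], [504.8, -164.6]]
c [ 479.5 -235.2    2. ] len 129.60376096263968 wid 71.50002031269776 yaw -1.3938915514263404
handle end/front [445.6 -41.9  51. ] [ 464.5 -149.7   38. ] yaw -1.3975665657950826 196.25979135180512
tray FL FR NR NL [[707.9, 118.6], [735.8, -54.1], [510.5, -90.4], [483.3, 80.3]]
c [609.4  13.6  15. ] origin [627.1  16.5] 228.00639117200376 173.92316032805857 0.16421907194974317 0.15906522000329426
runner L back,front R back front [[703.3, 295.6], [552.2, 292.0], [708.9, 205.0], [555.6, 199.5]]
base front L R [[544.5, 333.7], [548.4, 159.6]]
top: back-left outer, back inner L, back outer right [[719.0, 335.6], [705.9, 323.7], [709.4, 175.9], [725.8, 164.1], [719.2, 325.2]]
catch [[547.4, 163.3]]
hinge [[543.9, 323.1]]
ball q1.64 [[543.7, 342.7]]
ball q1.74 [[544.0, 343.3]]
ball q1.84 [[544.4, 344.5]]
```

```bash
cat >> h.py <<'E'
def Rt(): return Ro.from_euler("xyz",read_state()["tool_rot"]).as_matrix()
def delta(p,R):  # world target TCP pos, tool R -> row in tool axes from measured pose
    s=read_state();R0=Rt()
    d=R0.T@(np.array(p)-s["eef_pos"]);w=Ro.from_matrix(R0.T@R).as_rotvec()
    return np.round(d,1),np.round(w,4)
def toolR(yaw,pitch=0): # turner yaw, front-down pitch -> tool rotation (tool x=-turner x, z down)
    return Ro.from_euler("ZY",[yaw,pitch]).as_matrix()@np.diag([-1,1,-1.])
E
python3 - <<'E'
from h import *
np.set_printoptions(precision=3,suppress=True)
c=camera_info("wrist");s=read_state();R0=Rt();T=c["T"]
print("cam in tool",R0.T@(T[:3,3]-s["eef_pos"]),"\n",R0.T@T[:3,:3],c["fx"])
print(delta((461.3,-132.8,130),toolR(-1.395)))
E
```

```text
cam in tool [  64.753   -0.324 -143.423] 
 [[ 0.    -0.965 -0.261]
 [ 1.    -0.     0.002]
 [-0.002 -0.261  0.965]] 413.33155422188696
(array([ 385.3, -362.9,  101.1]), array([-0.002, -0.001, -1.388]))
```

>>> {"method": "play_rows", "body": {"deltas": [60,-57,10,0,0,-0.17,1,120,-114,20,0,0,-0.35,1,180,-170,35,0,0,-0.53,1,240,-226,50,0,0,-0.7,1,290,-275,70,0,0,-0.88,1,330,-315,85,0,0,-1.05,1,370,-350,95,0,0,-1.22,1,385,-363,101,0,0,-1.388,1,385,-363,101,0,0,-1.388,1,385,-363,101,0,0,-1.388,1]}}

```text
clock: 1.35
eef_pos: [462.4, -129.7, 129.6]
tool_rot: [3.141, -0.002, 1.753]
force: [-1.1, -0.4, 0.8]
width: 85.6
gripper_force: 0.0
```

```bash
python3 - <<'E'
from h import *
np.set_printoptions(precision=3,suppress=True)
s=read_state();print(s["clock"],s["eef_pos"],s["tool_rot"],s["qpos"]);T=camera_info("wrist")["T"]
im=get_image("wrist");cv2.imwrite("pics/w1.png",im[:,:,::-1]);np.save("w1T.npy",T)
E
```

```text
1.35 [ 462.429 -129.735  129.641] [ 3.141 -0.002  1.753] [ 0.42   0.563 -0.293  2.073  0.298  0.545  0.096]
```

View pics/w1.png

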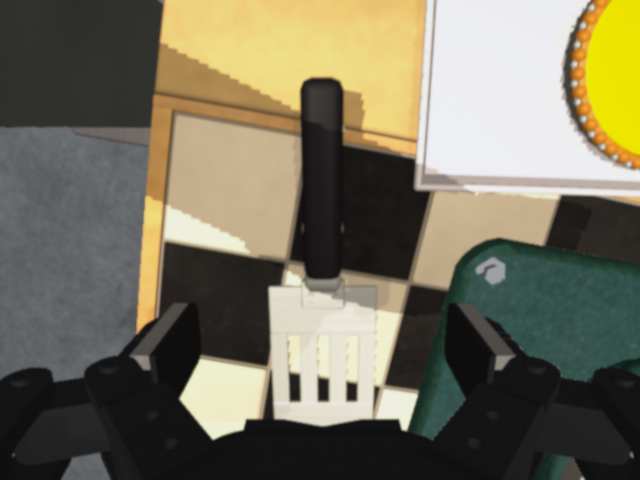

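Wrist view: handle from (322,80) to (324,277), blade rear corners at (268,287) and (377,287), fingers centred near column 325.

```bash
python3 - <<'E'
from h import *
np.set_printoptions(precision=3,suppress=True)
T=np.load("w1T.npy")
b=ray("wrist",[(268,287),(377,287),(374,418),(272,418)],2.5,T);print(b)
e=ray("wrist",[(302,84),(342,84)],61,T);f=ray("wrist",[(307,272),(342,272)],48,T);print(e,f)
ax=b[2:].mean(0)-b[:2].mean(0);print("blade yaw",np.arctan2(ax[1],ax[0]));ax=f.mean(0)-e.mean(0);print("handle yaw",np.arctan2(ax[1],ax[0]))
y=np.arctan2(ax[1],ax[0])
u=np.array([np.cos(y),np.sin(y)])
print("origin from rear",b[:2].mean(0)[:2]+65*u,"from handle end",e.mean(0)[:2]+196*u,f.mean(0)[:2]+86*u)
E
```

```text
[[ 431.32  -176.99     2.5  ]
 [ 506.482 -163.13     2.5  ]
 [ 528.418 -270.71     2.5  ]
 [ 450.094 -285.114    2.5  ]]
[[435.606 -45.54   61.   ]
 [454.767 -41.998  61.   ]] [[ 455.081 -144.926   48.   ]
 [ 474.924 -141.267   48.   ]]
blade yaw -1.3842621481560144
handle yaw -1.3738774067380803
origin from rear [ 481.618 -233.804] from handle end [ 483.534 -235.981] [ 481.829 -227.434]
```

>>> {"method": "play_rows", "body": {"deltas": [-2,0,50,0,0,0,1,-2,0,95,0,0,0,1,-2,0,108,0,0,0,1,-2,0,108,0,0,0,1,-2,0,108,0,0,0,0,-2,0,108,0,0,0,0,-2,0,108,0,0,0,0,-2,0,108,0,0,0,0,-2,0,108,0,0,0,0,-2,0,108,0,0,0,0]}}

```text
clock: 2.65
eef_pos: [462.4, -135.6, 23.1]
tool_rot: [3.14, 0.001, 1.747]
force: [-0.8, 0.1, 5.4]
width: 20.9
gripper_force: 61.0
```

```bash
python3 - <<'E'
from h import *
s=read_state();print(s)
E
```

```text
{'clock': 2.65, 'qpos': array([ 0.33519434,  0.75965094, -0.16021198,  2.12638821,  0.40580645,
        0.28202458,  0.00336364]), 'qd': array([-5.05526543e-04, -1.25523556e-03,  2.50413243e-03, -7.19661171e-04,
        1.61339019e-03,  8.98713958e-04,  3.13810556e-05]), 'tau': array([ 8.89280811e-02, -4.61192286e+01, -1.14278778e+00, -5.44181228e+00,
        3.35467164e-02,  1.75204372e-02,  3.90599656e-02]), 'eef_pos': array([ 462.41529888, -135.5921967 ,   23.05398305]), 'tool_rot': array([3.13993568e+00, 6.90635879e-04, 1.74679484e+00]), 'force': array([-0.79841073,  0.07852039,  5.4231788 ]), 'torque': array([-0.0756939 , -0.12666632, -0.0285193 ]), 'gripper_force': 61.02905988693237, 'width': 20.914218288143253}
```

>>> {"method": "play_rows", "body": {"deltas": [0,0,-20,0,0,0,0,10,0,-60,0,0,0,0,50,-3,-100,0,0,0,0,100,-6,-127,0,0,0,0,159,-9,-127,0,0,0,0,159,-9,-127,0,0,-0.18,0,159,-9,-127,0,0,-0.35,0,159,-9,-127,0,0,-0.52,0]}}

```text
clock: 3.65
eef_pos: [424.3, 19.7, 149.2]
tool_rot: [-3.141, -0.0, 2.273]
force: [-0.3, -0.7, -2.9]
width: 21.1
gripper_force: 59.9
```

```bash
cat >> h.py <<'E'
TR=dict(o=np.array([627,16.5]),yaw=.162); CD=dict(o=np.array([631,248]),yaw=.027)
TCP=np.array([-100,0,23.]); D0=0.0   # TCP in turner frame; D0 = droop (turner front-down relative to tool)
def tgt(fr,p,pitch=0,yaw=None,ref=(65,0,0),z0=0,droop=None):
    """turner point ref placed at p in frame fr (z world), with turner pitch front-down -> delta row"""
    droop=D0 if droop is None else droop
    y=fr["yaw"] if yaw is None else yaw
    c,s=np.cos(fr["yaw"]),np.sin(fr["yaw"])
    P=np.array([fr["o"][0]+c*p[0]-s*p[1],fr["o"][1]+s*p[0]+c*p[1],p[2]])
    Rtn=Ro.from_euler("ZY",[y,pitch]).as_matrix()
    return delta(P+Rtn@(TCP-np.array(ref)),toolR(y,pitch-droop)), P+Rtn@(TCP-np.array(ref))
E
python3 - <<'E'
from h import *
s=read_state();print(s["eef_pos"],s["tool_rot"],s["qpos"],s["force"],s["torque"])
print(tgt(TR,(-50,-6.6,75),0.17))
E
```

```text
[424.34945095  19.69434709 149.24663262] [-3.14072375e+00 -2.25463354e-04  2.27337937e+00] [ 0.20484738  0.48589535 -0.43994973  2.19343608  0.39871844  0.53853217
  0.16580879] [-0.25506748 -0.71348323 -2.91692382] [ 0.05144671  0.08363016 -0.01827787]
((array([-31.6, -29.7,  23.7]), array([ 0.0869,  0.154 , -1.0277])), array([422.06721097, -23.6801816 , 125.58353723]))
```

Finish the yaw, then test the tilted pose in the air.

>>> {"method": "play_rows", "body": {"deltas": [0,0,0,0,0,-0.18,0,-10,-10,8,0,0,-0.36,0,-20,-20,16,0,0,-0.54,0,-31,-30,23,0.02,0.03,-0.7,0,-31,-30,23,0.05,0.09,-0.86,0,-31,-30,23,0.087,0.154,-1.028,0,-31,-30,23,0.087,0.154,-1.028,0,-31,-30,23,0.087,0.154,-1.028,0,-31,-30,23,0.087,0.154,-1.028,0,-31,-30,23,0.087,0.154,-1.028,0]}}

```text
clock: 4.9
eef_pos: [421.5, -23.8, 126.5]
tool_rot: [-3.141, -0.169, -2.987]
force: [-0.7, -0.5, -3.0]
width: 21.2
gripper_force: 60.0
```

```bash
python3 - <<'E'
from h import *
np.set_printoptions(precision=3,suppress=True)
s=read_state();print(s["eef_pos"],s["tool_rot"],s["qpos"],s["force"],s["torque"])
T=camera_info("wrist")["T"];np.save("w2T.npy",T)
cv2.imwrite("pics/w2.png",get_image("wrist")[:,:,::-1]);
cv2.imwrite("pics/sc2.png",get_image("scene")[:,:,::-1])
cv2.imwrite("pics/t2.png",get_image("top")[:,:,::-1])
print(tgt(TR,(-50,-6.6,75),0.17))
E
```

```text
[421.459 -23.781 126.535] [-3.141 -0.169 -2.987] [ 0.465  0.666 -0.74   2.073  0.595  0.822  1.06 ] [-0.74  -0.517 -3.015] [ 0.005 -0.181  0.014]
((array([-0.4, -0.1,  0.8]), array([ 0.001,  0.001, -0.006])), array([422.067, -23.68 , 125.584]))
```

View pics/w2.png

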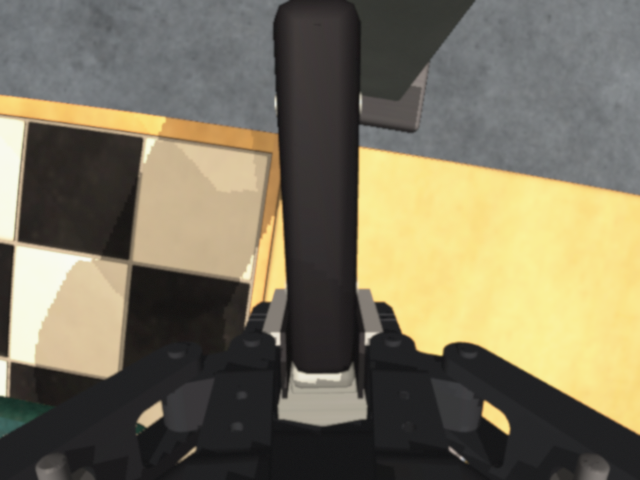

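The wrist view shows the turner held straight in the pads, the handle end at row 0 as predicted, and the blade hidden by the gripper. I'll check the blade edge in the two fixed views, in one combined picture.

```bash
python3 - <<'E'
from h import *
np.set_printoptions(precision=1,suppress=True)
s=read_state();R=Rt();p=s["eef_pos"]
Rtn=R@np.diag([-1,1,-1.])
pts=np.array([[65,38,0],[65,-38,0],[-65,38,2.5],[-65,-38,2.5]])
W=p+(pts-TCP)@Rtn.T;print(W)
a=cv2.imread("pics/t2.png");b=cv2.imread("pics/sc2.png");out=[]
for im,n,(x0,y0) in((a,"top",(240,170)),(b,"scene",(235,190))):
    q=proj(n,W);print(n,q)
    z=cv2.resize(im[y0:y0+150,x0:x0+110],None,fx=3.6,fy=3.6,interpolation=cv2.INTER_CUBIC)
    for u in q: cv2.drawMarker(z,tuple(int(v) for v in (u-[x0,y0]+.36)*3.6),(0,0,255),0,9,1)
    out.append(z)
cv2.imwrite("pics/cmp.png",np.hstack(out))
E
```

```text
[[572.7  38.5  76.1]
 [584.5 -36.6  76.1]
 [446.5  18.7 100.4]
 [458.3 -56.3 100.4]]
top [[296.2 246.9]
 [328.5 242.7]
 [303.  301.2]
 [336.3 296.8]]
scene [[298.3 255.5]
 [319.2 237.7]
 [344.1 276.1]
 [364.6 256.1]]
```

View pics/cmp.png

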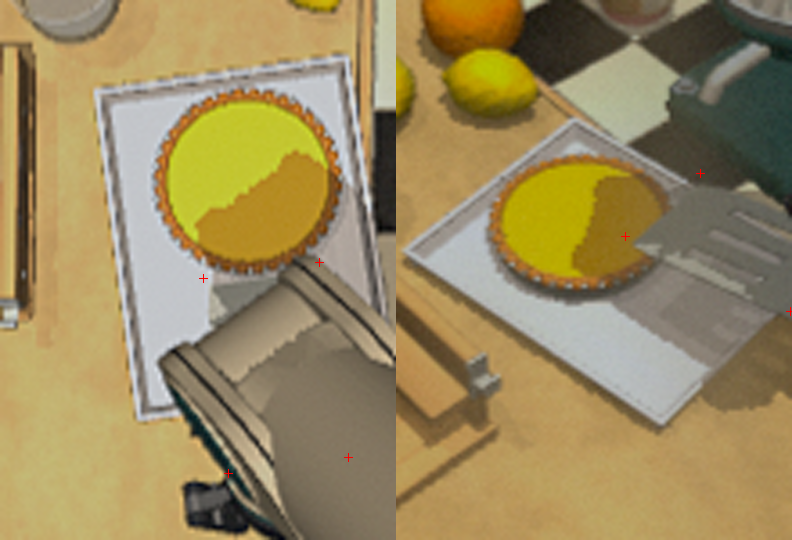

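The combined view shows the real front-left blade corner at top px (299.4,246.0) and scene px (301.0,257.1), about 3 px from predicted in each. I'll triangulate it.

```bash
cat >> h.py <<'E'
def tri(a,b):
    o=[];d=[]
    for n,px in(("top",a),("scene",b)):
        P=ray(n,[px],0)[0];q=camera_info(n)["T"][:3,3];v=(P-q)/np.linalg.norm(P-q);o.append(q);d.append(v)
    A=np.c_[d[0],-d[1]];t=np.linalg.lstsq(A,o[1]-o[0],rcond=None)[0]
    x,y=o[0]+t[0]*d[0],o[1]+t[1]*d[1];return (x+y)/2,np.linalg.norm(x-y)
E
python3 - <<'E'
from h import *
np.set_printoptions(precision=1,suppress=True)
print(tri((299.4,246.0),(301.0,257.1)), "pred 572.7 38.5 76.1")
# static references: check scene vs top consistency with known-height tray corners and tart
im=cv2.imread("pics/scene0.png");hsv=cv2.cvtColor(im,cv2.COLOR_BGR2HSV)
m=cv2.inRange(hsv,(22,150,90),(34,255,255));m[:232]=0;m[275:]=0;m[:,:258]=0;m[:,315:]=0
y,x=np.nonzero(m);print(x.mean(),y.mean(),len(x),ray("scene",[[x.mean(),y.mean()]],24),tri((308.3,219.8),(x.mean(),y.mean())))
print("scene ray right corner",ray("scene",[(710/3.6-110+235-.36,180/3.6+190-.36)],74))
# tray corners seen in scene crop: far-left(402,252) far-right(575,120) near-left(665,425)
print(ray("scene",[((x-396)/3.6+235-.36,y/3.6+190-.36) for x,y in((402,252),(575,120),(662,425))],15), "top: 707.9,118.6 / 735.8,-54.1 / 483.3,80.3")
E
```

```text
(array([575.3,  30.5,  63.3]), np.float64(3.5489967066033983)) pred 572.7 38.5 76.1
285.98488888888886 250.696 1125 [[642.4  19.5  24. ]] (array([648.5,  13.8,  15.1]), np.float64(1.6798259252546808))
scene ray right corner [[577.  -38.5  74. ]]
[[704.7 125.2  15. ]
 [731.6 -47.3  15. ]
 [481.   87.1  15. ]] top: 707.9,118.6 / 735.8,-54.1 / 483.3,80.3
```

```bash
python3 - <<'E'
from h import *
np.set_printoptions(precision=2,suppress=True)
c=camera_info("wrist");print(c["cx"],c["cy"],c["distortion"])
im=cv2.imread("pics/w2.png").astype(int);g=im.sum(2)
T=np.load("w2T.npy");s=read_state();R=Rt();p=s["eef_pos"]
print("cam in tool",R.T@(T[:3,3]-p), (R.T@T[:3,:3]))
for r in(60,150,200,250,280):
    row=g[r,240:400];x=np.nonzero(row<190)[0]+240
    print(r,row[::8].tolist() if r==150 else "",x.min(),x.max())
# predicted handle side edges top (z=+10)
Rn=R@np.diag([-1,1,-1.])
for xx,zz in((-196,51),(-160,46.7),(-130,43.2),(-100,39.7)):
    P=np.array([[xx,-11,zz],[xx,11,zz],[xx,-11,zz+10],[xx,11,zz+10]]);print(xx,proj("wrist",p+(P-TCP)@Rn.T,T).tolist())
E
```

```text
322.12479426643665 240.94428485050324 [-0.07  0.    0.    0.    0.  ]
cam in tool [  67.94    0.03 -143.19] [[-0.   -0.97 -0.26]
 [ 1.   -0.   -0.  ]
 [ 0.   -0.26  0.96]]
60  275 399
150 [388, 330, 285, 359, 396, 95, 120, 163, 167, 164, 159, 157, 155, 121, 88, 596, 608, 532, 436, 365] 279 357
200  283 356
250  286 355
280  287 355
-196 [[280.11302167436224, 18.14287889648162], [365.6905229454646, 18.05192531633412], [275.8382174372639, 7.169614195969359], [369.9398211075127, 7.065124283585305]]
-160 [[284.34557020347313, 157.89611869585667], [361.5293771792849, 157.86201023561793], [280.8784226724241, 160.47644949223465], [364.98088404628794, 160.44023437846]]
-130 [[287.6287889515426, 254.93170855725853], [358.2779153871182, 254.93237785017763], [284.76728090179154, 265.16257163605417], [361.1266537868025, 265.16694665166597]]
-100 [[290.59909409937336, 336.21812341774245], [355.3238054861475, 336.2430665184452], [288.2451265606623, 351.40282395330314], [357.66560310442077, 351.4344238086501]]
```

```bash
python3 - <<'E'
from h import *
a=cv2.imread("pics/t2.png").astype(int).sum(2)
print("cols",list(range(290,324,2)))
for r in range(240,264): print(r,a[r,290:324:2].tolist())
b=cv2.imread("pics/sc2.png").astype(int).sum(2)
print("scene cols",list(range(290,330,2)))
for r in range(236,266,2): print(r,b[r,290:330:2].tolist())
E
```

```text
cols [290, 292, 294, 296, 298, 300, 302, 304, 306, 308, 310, 312, 314, 316, 318, 320, 322]
240 [611, 581, 342, 274, 218, 310, 364, 364, 357, 359, 367, 368, 363, 342, 235, 252, 238]
241 [598, 534, 375, 494, 236, 224, 325, 342, 350, 360, 344, 332, 331, 239, 231, 235, 247]
242 [595, 608, 513, 588, 238, 235, 221, 274, 258, 307, 274, 234, 235, 232, 232, 225, 182]
243 [595, 600, 618, 571, 241, 297, 228, 245, 215, 223, 193, 229, 213, 225, 313, 197, 136]
244 [596, 596, 600, 618, 460, 370, 194, 310, 222, 212, 243, 208, 236, 238, 346, 242, 277]
245 [590, 595, 592, 599, 641, 392, 319, 395, 235, 181, 252, 212, 375, 377, 225, 281, 326]
246 [594, 597, 593, 599, 614, 482, 480, 424, 355, 311, 352, 327, 430, 432, 231, 311, 329]
247 [598, 592, 596, 594, 617, 476, 509, 457, 454, 436, 440, 392, 371, 337, 192, 292, 354]
248 [594, 597, 597, 595, 599, 451, 456, 432, 397, 373, 343, 347, 353, 335, 181, 210, 363]
249 [594, 599, 594, 597, 555, 377, 334, 335, 342, 347, 351, 359, 332, 236, 253, 214, 297]
250 [593, 595, 594, 594, 520, 327, 345, 348, 350, 354, 361, 358, 258, 251, 300, 291, 184]
251 [589, 598, 593,
[... 2137 characters left out ...]
 292, 288, 305, 305, 307, 315, 302, 305, 305, 304, 293, 301, 305, 304]
254 [276, 271, 282, 283, 284, 289, 284, 302, 304, 305, 306, 312, 302, 306, 306, 295, 332, 351, 292, 282]
256 [271, 279, 282, 299, 289, 292, 302, 308, 310, 306, 309, 305, 308, 304, 309, 303, 309, 345, 364, 355]
258 [285, 281, 276, 288, 292, 293, 425, 423, 430, 377, 313, 320, 311, 300, 288, 296, 309, 309, 311, 320]
260 [285, 287, 271, 285, 272, 294, 290, 315, 399, 313, 344, 382, 311, 341, 373, 325, 284, 296, 312, 303]
262 [268, 293, 282, 278, 290, 295, 262, 261, 253, 259, 384, 435, 428, 433, 398, 352, 362, 336, 278, 280]
264 [271, 278, 281, 272, 263, 248, 251, 287, 258, 353, 341, 328, 394, 430, 425, 427, 331, 324, 341, 328]
```

```bash
python3 - <<'E'
from h import *
s=read_state();print(s["eef_pos"],s["tool_rot"])
for z in(30,9,3):print(z,tgt(TR,(-57,-6.6,z),0.19))
E
```

```text
[421.74643661 -23.5999256  126.47139199] [-3.1413495  -0.16885241 -2.98607258]
30 ((array([-1.6, -0.2, 43.1]), array([ 0.0009,  0.0211, -0.0064])), array([416.18855167, -24.6409439 ,  83.74781508]))
9 ((array([-5.1, -0.2, 63.8]), array([ 0.0009,  0.0211, -0.0064])), array([416.18855167, -24.6409439 ,  62.74781508]))
3 ((array([-6.1, -0.2, 69.7]), array([ 0.0009,  0.0211, -0.0064])), array([416.18855167, -24.6409439 ,  56.74781508]))
```

>>> {"method": "play_rows", "body": {"deltas": [-1.6,0,43,0,0.021,-0.006,0,-4,0,58,0,0.021,-0.006,0,-5,0,64,0,0.021,-0.006,0,-5,0,64,0,0.021,-0.006,0,-5,0,64,0,0.021,-0.006,0]}}

```text
clock: 5.68
eef_pos: [416.7, -24.4, 63.1]
tool_rot: [3.141, -0.189, -2.98]
force: [0.2, 0.3, -3.1]
width: 21.3
gripper_force: 59.9
```

```bash
python3 - <<'E'
from h import *
s=read_state();print(s["clock"],s["eef_pos"],s["tool_rot"],s["qpos"],s["force"],s["torque"])
for z in(9,3):print(z,tgt(TR,(-57,-6.6,z),0.19))
R=Rt()@np.diag([-1,1,-1.]);E=s["eef_pos"]+R@(np.array([[65,38,0],[65,-38,0]])-TCP).T.T.reshape(-1,3).T if 0 else None
im=get_image("scene");cv2.imwrite("pics/sc3.png",im[:,:,::-1])
e=[s["eef_pos"]+R@(np.array(v)-TCP) for v in([65,38,0],[65,-38,0],[-65,38,0])];print(e,proj("scene",e))
g=im.astype(int).sum(2)
crop=cv2.resize(im[200:300,240:380,::-1],None,fx=5.6,fy=5.6,interpolation=cv2.INTER_CUBIC)
for u in proj("scene",e): cv2.drawMarker(crop,tuple(int(v) for v in (u-[240,200]+.41)*5.6),(0,0,255),0,9,1)
cv2.imwrite("pics/sc3c.png",crop)
E
```

```text
5.675 [416.69577591 -24.36711674  63.10739825] [ 3.14061067 -0.18854198 -2.97983406] [ 0.39938465  0.77388258 -0.6493177   2.1061021   0.70672161  0.71360911
  0.97272907] [ 0.15909078  0.30451321 -3.06140507] [ 0.03315243 -0.16763126  0.06161297]
9 ((array([ 0.5, -0.2,  0.5]), array([ 0.001 ,  0.0015, -0.0002])), array([416.18855167, -24.6409439 ,  62.74781508]))
3 ((array([-0.7, -0.2,  6.3]), array([ 0.001 ,  0.0015, -0.0002])), array([416.18855167, -24.6409439 ,  56.74781508]))
[array([566.28460041,  38.56893573,   9.62621571]), array([578.51089999, -36.44114509,   9.55290769]), array([440.25538855,  18.00293887,  33.99171449])] [[300.16628363 276.12493621]
 [319.98718807 258.2174063 ]
 [344.28962369 297.22735298]]
```

View pics/sc3c.png

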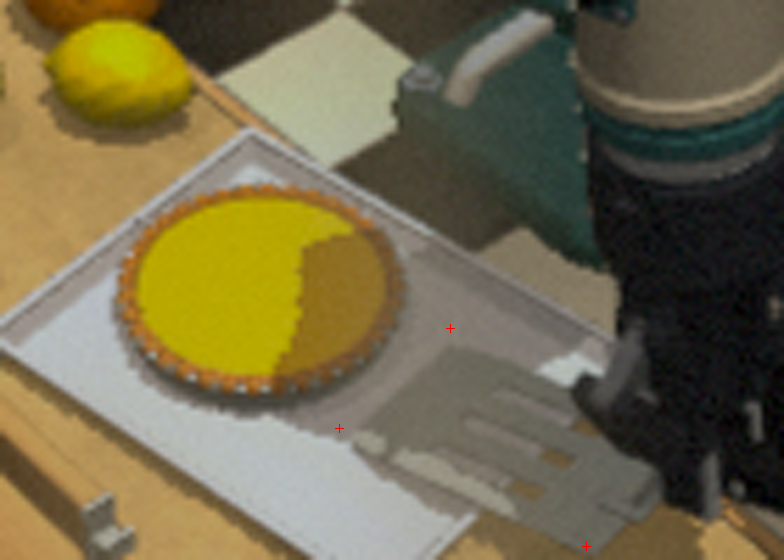

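The crop shows the blade inside the tray: front edge from about (357,440) to (452,348), rear-left corner at (588,550), tart clear ahead, and the front edge about 2–3 px short of predicted. Lower gently to feel the floor.

>>> {"method": "play_rows", "body": {"deltas": [-0.4,0,2,0,0,0,0,-0.8,0,4,0,0,0,0,-0.8,0,4,0,0,0,0]}}

```text
clock: 6.1
eef_pos: [416.0, -24.5, 58.2]
tool_rot: [3.14, -0.19, -2.98]
force: [0.5, 1.2, -2.6]
width: 21.3
gripper_force: 59.9
```

>>> {"method": "play_rows", "body": {"deltas": [-0.2,0,1,0,0,0,0,-0.2,0,1,0,0,0,0]}}

```text
clock: 6.35
eef_pos: [416.0, -24.4, 57.2]
tool_rot: [3.14, -0.19, -2.98]
force: [0.3, 0.0, -1.4]
width: 20.7
gripper_force: 59.9
```

>>> {"method": "play_rows", "body": {"deltas": [-0.2,0,1,0,0,0,0,-0.2,0,1,0,0,0,0]}}

```text
clock: 6.6
eef_pos: [416.1, -24.4, 56.3]
tool_rot: [3.14, -0.19, -2.98]
force: [-0.1, -0.0, -0.9]
width: 20.9
gripper_force: 60.1
```

```bash
python3 - <<'E'
from h import *
np.set_printoptions(precision=1,suppress=True)
s=read_state();print(s["force"],s["torque"],s["eef_pos"])
im=get_image("scene")[:,:,::-1];cv2.imwrite("pics/sc4.png",im)
t=get_image("top")[:,:,::-1];cv2.imwrite("pics/t4.png",t)
R=Rt()@np.diag([-1,1,-1.]);e=np.array([s["eef_pos"]+R@(np.array(v)-TCP) for v in([65,38,0],[65,-38,0],[-65,38,0])])
c,sn=np.cos(TR["yaw"]),np.sin(TR["yaw"])
tf=lambda P:(P[:,:2]-TR["o"])@np.array([[c,-sn],[sn,c]])
print("pred tray",tf(e))
g=im.astype(int).sum(2);print("cols",list(range(296,328,2)))
for r in range(256,290,2):print(r,g[r,296:328:2].tolist())
b=np.array([3.3,-6.7,0])
print("prev corners",tf(ray("scene",[(303.3,278.2),(320.3,261.7),(311.7,270)],9.5)+b))
hsv=cv2.cvtColor(np.ascontiguousarray(im),cv2.COLOR_BGR2HSV)
m=cv2.inRange(hsv,(8,120,60),(34,255,255));m[:225]=0;m[280:]=0;m[:,:255]=0;m[:,320:]=0
n,l,st,ce=cv2.connectedComponentsWithStats(m);k=1+st[1:,4].argmax();print("tart blob",st[k],ce[k],tf(ray("scene",[ce[k]],20)+b))
E
```

```text
[-0.1 -0.  -0.9] [-0.  -0.2  0. ] [416.1 -24.4  56.3]
pred tray [[ -57.    31.6]
 [ -57.1  -44.4]
 [-184.7   31.7]]
cols [296, 298, 300, 302, 304, 306, 308, 310, 312, 314, 316, 318, 320, 322, 324, 326]
256 [282, 283, 295, 295, 297, 289, 257, 279, 348, 354, 370, 366, 373, 369, 369, 373]
258 [290, 283, 297, 297, 298, 258, 254, 256, 338, 376, 376, 373, 369, 373, 374, 367]
260 [275, 290, 294, 291, 279, 254, 243, 358, 356, 368, 365, 373, 371, 366, 366, 362]
262 [287, 283, 286, 272, 250, 258, 293, 345, 354, 371, 367, 371, 378, 375, 369, 370]
264 [282, 263, 247, 250, 281, 235, 350, 353, 372, 376, 373, 362, 306, 312, 324, 347]
266 [250, 232, 304, 223, 256, 330, 349, 377, 373, 378, 354, 314, 304, 303, 312, 302]
268 [270, 193, 225, 274, 350, 363, 368, 381, 384, 361, 309, 301, 305, 307, 303, 302]
270 [213, 250, 323, 344, 353, 386, 387, 376, 350, 308, 314, 308, 305, 309, 312, 312]
272 [313, 339, 355, 385, 384, 379, 390, 353, 320, 310, 317, 309, 312, 306, 312, 305]
274 [359, 388, 389, 381, 378, 378, 342, 310, 316, 316, 295, 311, 319, 314, 312, 307]
276 [383, 379, 383, 388, 381, 330, 312, 319, 318, 309, 316, 314, 313, 297, 317, 294]
278 [556, 424, 427, 410, 341, 335, 311, 311, 320, 315, 313, 316, 319, 313, 356, 352]
280 [546, 552, 550, 466, 428, 433, 398, 312, 321, 313, 324, 314, 314, 310, 313, 310]
282 [556, 546, 556, 547, 503, 427, 378, 324, 433, 340, 307, 353, 324, 290, 307, 310]
284 [552, 554, 549, 543, 543, 495, 312, 397, 435, 459, 438, 427, 380, 343, 346, 304]
286 [551, 558, 558, 552, 543, 542, 545, 499, 339, 389, 429, 432, 433, 339, 359, 345]
288 [562, 561, 560, 551, 545, 547, 545, 532, 525, 378, 324, 333, 417, 435, 434, 404]
prev corners [[-64.   24.5]
 [-62.  -42.9]
 [-62.9  -8.3]]
tart blob [ 261  233   50   38 1434] [285.8 251. ] [[20.1 -8.4]]
```

```bash
cat > plan.py <<'E'
from h import *
import sys
np.set_printoptions(suppress=True)
def plan(fr,rows,**k):
    out=[]
    for p,pit in rows:
        (d,w),_=tgt(fr,p,pit,**k);out.append([*np.round(d,1),*np.round(w,3),0]);print(p,pit,[float(v) for v in out[-1]])
E
python3 - <<'E'
from plan import *
plan(TR,[((x,-6.6,2.5),p) for x,p in((-57,.19),(-51,.19),(-45,.185),(-39,.18),(-33,.175),(-27,.17),(-21,.16),(-15,.155))])
E
```

```text
(-57, -6.6, 2.5) 0.19 [-0.0, -0.2, 0.0, 0.001, -0.0, -0.0, 0.0]
(-51, -6.6, 2.5) 0.19 [-5.9, -0.2, -1.1, 0.001, -0.0, -0.0, 0.0]
(-45, -6.6, 2.5) 0.185 [-11.7, -0.2, -1.4, 0.001, -0.005, -0.0, 0.0]
(-39, -6.6, 2.5) 0.18 [-17.5, -0.2, -1.7, 0.001, -0.01, -0.0, 0.0]
(-33, -6.6, 2.5) 0.175 [-23.3, -0.2, -2.0, 0.001, -0.015, -0.0, 0.0]
(-27, -6.6, 2.5) 0.17 [-29.1, -0.2, -2.3, 0.001, -0.02, -0.0, 0.0]
(-21, -6.6, 2.5) 0.16 [-34.8, -0.2, -1.8, 0.001, -0.03, -0.0, 0.0]
(-15, -6.6, 2.5) 0.155 [-40.6, -0.2, -2.1, 0.001, -0.035, -0.0, 0.0]
```

>>> {"method": "play_rows", "body": {"deltas": [-6,0,-1.1,0,0,0,0,-11.7,0,-1.4,0,-0.005,0,0,-17.5,0,-1.7,0,-0.01,0,0,-23.3,0,-2,0,-0.015,0,0,-29.1,0,-2.3,0,-0.02,0,0]}}

```text
clock: 7.32
eef_pos: [443.9, -20.0, 52.9]
tool_rot: [3.141, -0.172, -2.98]
force: [-3.3, -1.5, 0.3]
width: 20.9
gripper_force: 60.2
```

```bash
python3 - <<'E'
from plan import *
s=read_state();print(s["eef_pos"],s["force"],s["torque"])
plan(TR,[((x,-6.6,2.5),p) for x,p in((-27,.17),(-21,.16),(-15,.15),(-9,.14),(-3,.135),(3,.13))])
E
```

```text
[443.93984402 -20.04203364  52.91507824] [-3.29286256 -1.49274271  0.31269739] [-0.14330474  0.37660379  0.01761213]
(-27, -6.6, 2.5) 0.17 [-0.8, -0.1, -0.3, 0.001, -0.002, -0.0, 0.0]
(-21, -6.6, 2.5) 0.16 [-6.5, -0.1, 0.3, 0.001, -0.012, -0.0, 0.0]
(-15, -6.6, 2.5) 0.15 [-12.2, -0.1, 0.9, 0.001, -0.022, -0.0, 0.0]
(-9, -6.6, 2.5) 0.14 [-17.9, -0.1, 1.6, 0.001, -0.032, -0.0, 0.0]
(-3, -6.6, 2.5) 0.135 [-23.7, -0.1, 1.4, 0.001, -0.037, -0.0, 0.0]
(3, -6.6, 2.5) 0.13 [-29.6, -0.1, 1.2, 0.001, -0.042, -0.0, 0.0]
```

>>> {"method": "play_rows", "body": {"deltas": [-6.5,0,0.3,0,-0.012,0,0,-12,0,0.9,0,-0.022,0,0,-18,0,1.6,0,-0.032,0,0,-24,0,1.4,0,-0.037,0,0,-29.6,0,1.2,0,-0.042,0,0]}}

```text
clock: 7.95
eef_pos: [474.0, -14.9, 46.8]
tool_rot: [3.14, -0.127, -2.98]
force: [-2.1, 0.5, -1.9]
width: 21.0
gripper_force: 60.0
```

```bash
cat > tart.py <<'E'
from plan import *
def tart(z=25,pr=True):
    c,sn=np.cos(TR["yaw"]),np.sin(TR["yaw"]);r=[]
    for n,b in(("top",0),("scene",1)):
        im=np.ascontiguousarray(get_image(n)[:,:,::-1]);hsv=cv2.cvtColor(im,cv2.COLOR_BGR2HSV)
        m=cv2.inRange(hsv,(20,170,60),(34,255,255));
        if n=="top": m[:178]=0;m[:,:150]=0;m[:,360:]=0;m[320:]=0
        else: m[:225]=0;m[380:]=0;m[:,:140]=0;m[:,360:]=0
        k,l,st,ce=cv2.connectedComponentsWithStats(m);k=1+st[1:,4].argmax()
        P=ray(n,[ce[k]],z)[0]+b*np.array([3.3,-6.7,0]);d=P[:2]-TR["o"]
        print(n,st[k],ce[k].round(1),"world",P.round(1),"tray",(c*d[0]+sn*d[1]).round(1),(c*d[1]-sn*d[0]).round(1))
E
python3 - <<'E'
from tart import *
s=read_state();print(s["eef_pos"],s["force"],s["torque"])
tart()
plan(TR,[((x,-6.6,2.5),p) for x,p in((3,.13),(9,.12),(15,.11),(21,.1),(27,.09),(33,.08),(39,.07),(45,.06))])
E
```

```text
[473.95764312 -14.93781477  46.76880789] [-2.05846906  0.49646647 -1.88500088] [-0.1022307   0.35583139 -0.0304395 ]
top [ 286  193   45   44 1465] [307.4 213.1] world [662.7  15.5  25. ] tray 35.0 -6.7
scene [ 261  232   44   31 1072] [282.4 247.2] world [660.2  12.5  25. ] tray 32.1 -9.3
(3, -6.6, 2.5) 0.13 [2.2, -0.3, 0.4, 0.002, 0.004, -0.0, 0.0]
(9, -6.6, 2.5) 0.12 [-3.5, -0.3, 1.3, 0.002, -0.006, -0.0, 0.0]
(15, -6.6, 2.5) 0.11 [-9.2, -0.3, 2.2, 0.002, -0.016, -0.0, 0.0]
(21, -6.6, 2.5) 0.1 [-15.0, -0.3, 3.1, 0.002, -0.026, -0.0, 0.0]
(27, -6.6, 2.5) 0.09 [-20.8, -0.3, 4.0, 0.002, -0.036, -0.0, 0.0]
(33, -6.6, 2.5) 0.08 [-26.5, -0.3, 4.9, 0.002, -0.046, -0.0, 0.0]
(39, -6.6, 2.5) 0.07 [-32.4, -0.3, 5.8, 0.002, -0.056, -0.0, 0.0]
(45, -6.6, 2.5) 0.06 [-38.2, -0.3, 6.7, 0.002, -0.066, -0.0, 0.0]
```

>>> {"method": "play_rows", "body": {"deltas": [-6,0,1.5,0,-0.01,0,0,-11,0,2.4,0,-0.019,0,0,-16,0,3.2,0,-0.028,0,0,-21,0,4,0,-0.036,0,0,-26.5,0,4.9,0,-0.046,0,0,-32,0,5.8,0,-0.056,0,0,-38,0,6.7,0,-0.066,0,0]}}

```text
clock: 8.93
eef_pos: [510.0, -9.1, 35.2]
tool_rot: [3.14, -0.061, -2.98]
force: [-2.7, -0.6, -0.7]
width: 20.8
gripper_force: 60.1
```

```bash
python3 - <<'E'
from tart import *
s=read_state();print(s["eef_pos"],s["tool_rot"],s["force"],s["torque"])
tart()
plan(TR,[((x,-6.6,z),p) for x,p,z in((45,.06,2.5),(51,.053,2.5),(57,.045,2.5),(63,.037,2.6),(69,.03,2.8),(75,.02,2.8),(80,.01,3))])
E
```

```text
[510.03892699  -9.12060135  35.24007698] [ 3.14034069 -0.06140819 -2.97989226] [-2.69193682 -0.55553212 -0.73056671] [-0.0648081   0.34053713 -0.00873348]
top [ 286  193   46   42 1287] [307.2 211.2] world [667.5  16.3  25. ] tray 39.9 -6.8
scene [ 261  232   45   31 1070] [282.7 246.8] world [660.6  11.2  25. ] tray 32.3 -10.6
(45, -6.6, 2.5) 0.06 [-0.5, -0.3, -0.1, 0.002, -0.0, -0.0, 0.0]
(51, -6.6, 2.5) 0.053 [-6.3, -0.3, 0.7, 0.002, -0.007, -0.0, 0.0]
(57, -6.6, 2.5) 0.045 [-12.2, -0.3, 1.6, 0.002, -0.015, -0.0, 0.0]
(63, -6.6, 2.6) 0.037 [-18.0, -0.3, 2.5, 0.002, -0.023, -0.0, 0.0]
(69, -6.6, 2.8) 0.03 [-23.8, -0.3, 3.1, 0.002, -0.03, -0.0, 0.0]
(75, -6.6, 2.8) 0.02 [-29.6, -0.3, 4.4, 0.002, -0.04, -0.0, 0.0]
(80, -6.6, 3) 0.01 [-34.5, -0.3, 5.6, 0.002, -0.05, -0.0, 0.0]
```

>>> {"method": "play_rows", "body": {"deltas": [-6,0,0.7,0,-0.007,0,0,-12,0,1.6,0,-0.015,0,0,-18,0,2.5,0,-0.023,0,0,-23.8,0,3.1,0,-0.03,0,0,-29,0,4.3,0,-0.04,0,0,-29,0,4.3,0,-0.04,0,0]}}

```text
clock: 9.78
eef_pos: [538.8, -4.3, 29.2]
tool_rot: [3.14, -0.021, -2.98]
force: [-1.7, -1.2, -1.4]
width: 20.7
gripper_force: 60.1
```

```bash
python3 - <<'E'
from tart import *
s=read_state();print(s["eef_pos"],s["tool_rot"],s["force"],s["torque"])
tart()
T=camera_info("wrist")["T"];im=get_image("wrist")[:,:,::-1];cv2.imwrite("pics/w3.png",im)
g=im.astype(int).sum(2)
a=cv2.imread("pics/w2.png").astype(int).sum(2)
# handle end row (dark -> light) on column 318 and edges
for n,q in(("w2",a),("w3",g)): print(n,q[0:40:2,318].tolist(),[ (np.nonzero(q[r,255:385]<190)[0][[0,-1]]+255).tolist() for r in(150,250)])
plan(TR,[((x,-6.6,z),p) for x,p,z in((75,.02,2.8),(80,.01,3),(80,0.0,10))])
E
```

```text
[538.78119242  -4.32181351  29.1647734 ] [ 3.14005966 -0.0206914  -2.97989065] [-1.68565538 -1.24045758 -1.44545301] [-0.09958449  0.35350563  0.01375153]
top [ 287  192   45   40 1037] [306.5 208.2] world [674.8  18.   25. ] tray 47.4 -6.2
scene [ 261  231   45   32 1088] [282.7 246.5] world [661.6  10.6  25. ] tray 33.2 -11.4
w2 [108, 118, 127, 133, 139, 149, 154, 159, 166, 171, 177, 174, 154, 170, 176, 176, 175, 175, 175, 177] [[279, 357], [286, 355]]
w3 [92, 96, 106, 114, 122, 129, 138, 145, 152, 160, 162, 163, 162, 162, 163, 164, 163, 161, 165, 162] [[280, 357], [286, 355]]
(75, -6.6, 2.8) 0.02 [-0.9, -0.3, 0.2, 0.002, -0.0, -0.0, 0.0]
(80, -6.6, 3) 0.01 [-5.7, -0.3, 1.6, 0.002, -0.01, -0.0, 0.0]
(80, -6.6, 10) 0.0 [-5.3, -0.2, -3.8, 0.002, -0.02, -0.0, 0.0]
```

>>> {"method": "play_rows", "body": {"deltas": [-3,0,0.8,0,-0.005,0,0,-7,0,1.4,0,-0.01,0,0,-7,0,1.4,0,-0.012,0,0]}}

```text
clock: 10.3
eef_pos: [545.2, -3.3, 27.6]
tool_rot: [3.14, -0.01, -2.98]
force: [-2.5, -0.3, -2.1]
width: 21.0
gripper_force: 60.1
```

>>> {"method": "play_rows", "body": {"deltas": [0,0,-1,0,-0.01,0,0,0,0,-3,0,-0.03,0,0,0,0,-5,0,-0.04,0,0,0,0,-8,0,-0.05,0,0,0,0,-8,0,-0.05,0,0]}}

```text
clock: 10.92
eef_pos: [545.1, -3.4, 36.1]
tool_rot: [3.141, 0.041, -2.98]
force: [-0.1, -0.3, -6.6]
width: 21.0
gripper_force: 59.1
```

```bash
python3 - <<'E'
from tart import *
s=read_state();print(s["eef_pos"],s["tool_rot"],s["force"],s["torque"])
tart(30)
im=get_image("wrist")[:,:,::-1];g=im.astype(int).sum(2);print(g[0:40:2,318].tolist())
sc=get_image("scene")[190:320,230:390,::-1];cv2.imwrite("pics/sc5.png",cv2.resize(sc,None,fx=4.6,fy=4.6,interpolation=cv2.INTER_CUBIC))
E
```

```text
[545.09330988  -3.37157353  36.09925003] [ 3.14052275  0.0406965  -2.97980728] [-0.10862712 -0.25224708 -6.5721961 ] [-0.21466351  0.62284399 -0.03247749]
top [ 287  191   46   44 1341] [308.7 210.2] world [669.2  12.5  30. ] tray 41.0 -10.7
scene [ 261  227   45   32 1118] [283.1 243. ] world [666.5   4.8  30. ] tray 37.1 -17.9
[97, 103, 108, 120, 125, 134, 141, 148, 156, 159, 136, 146, 162, 162, 163, 161, 165, 163, 159, 161]
```

View pics/sc5.png

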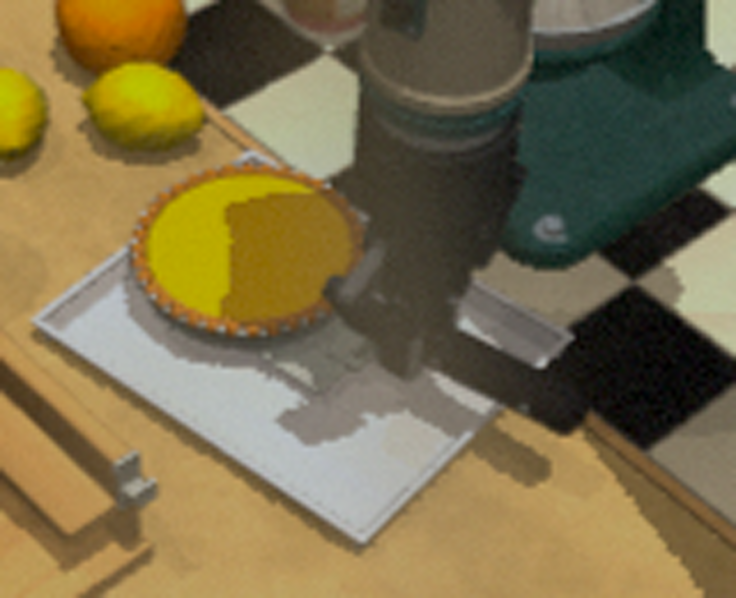

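The crop shows the tart riding clear of the tray floor on the blade, near-level, centre around (250,250), with the fingers well behind it. Lift slowly and ease the pitch.

>>> {"method": "play_rows", "body": {"deltas": [0,0,-5,0,0.005,0,0,0,0,-12,0,0.01,0,0,0,0,-22,0,0.015,0,0,0,0,-34,0,0.02,0,0,0,0,-48,0,0.02,0,0,0,0,-62,0,0.02,0,0,0,0,-75,0,0.02,0,0,0,0,-85,0,0.02,0,0,0,0,-90,0,0.02,0,0,0,0,-90,0,0.02,0,0]}}

```text
clock: 12.38
eef_pos: [541.4, -4.2, 125.8]
tool_rot: [3.141, 0.02, -2.98]
force: [0.6, 0.9, -5.7]
width: 20.8
gripper_force: 59.1
```

```bash
cat > ext.py <<'E'
from plan import *
def ext(save=None):
    "yellow+crust extents in top and scene"
    for n,(x0,x1,y0,y1) in(("top",(170,360,170,330)),("scene",(130,380,180,400))):
        im=np.ascontiguousarray(get_image(n)[:,:,::-1]);hsv=cv2.cvtColor(im,cv2.COLOR_BGR2HSV)
        if save: cv2.imwrite(f"pics/{save}_{n}.png",im)
        m=cv2.inRange(hsv,(25,200,60),(32,255,255));k=np.zeros_like(m);k[y0:y1,x0:x1]=m[y0:y1,x0:x1]
        q,l,st,ce=cv2.connectedComponentsWithStats(k);i=1+st[1:,4].argmax()
        cs,_=cv2.findContours((l==i).astype(np.uint8),0,1);c=max(cs,key=cv2.contourArea);h=cv2.convexHull(c)
        e=cv2.fitEllipse(h);print(n,st[i],"ell",np.round(e[0],1),np.round(e[1],1),round(e[2],1))
E
python3 - <<'E'
from ext import *
s=read_state();print(s["clock"],s["eef_pos"],s["tool_rot"],s["force"],s["torque"],s["qpos"])
ext("e1")
im=get_image("wrist")[:,:,::-1];g=im.astype(int).sum(2);print(g[0:40:2,318].tolist())
# caddy: tart at (1,0) bottom z=115; turner origin at tart x -16
plan(CD,[((-15,0,112),0.0)],ref=(0,0,0))
E
```

```text
12.375 [541.44853884  -4.20182573 125.83771272] [ 3.14050926  0.02015421 -2.98011895] [ 0.62843554  0.94068429 -5.66146337] [-0.10473825  0.47845269  0.04290381] [ 0.41647799  0.71076282 -0.71529113  1.92676031  0.68486133  0.74076448
  1.03361116]
top [286 185  47  26 374] ell [309.2 206.4] [43.5 46.9] 81.7
scene [261 203  34  30 390] ell [282.9 217.3] [29.9 44.7] 86.4
[97, 105, 111, 116, 124, 135, 140, 149, 154, 160, 165, 165, 164, 162, 163, 163, 164, 159, 163, 161]
(-15, 0, 112) 0.0 [-15.6, 249.9, -9.2, 0.003, 0.019, 0.135, 0.0]
```

```bash
python3 - <<'E'
from h import *
np.set_printoptions(precision=1,suppress=True)
print(ray("top",[(309.2,206.4)],125),ray("scene",[(282.9,217.3)],125)+[3.3,-6.7,0])
E
```

```text
[[660.2   9.8 125. ]] [[656.7   9.8 125. ]]
```

>>> {"method": "play_rows", "body": {"deltas": [0,5,0,0,0,0.01,0,0,14,0,0,0,0.02,0,-1,28,0,0,0,0.03,0,-2,46,-1,0,0,0.04,0,-4,66,-2,0,0,0.05,0,-5,88,-4,0,0,0.06,0,-7,110,-5,0,0,0.07,0,-8,132,-6,0,0,0.08,0,-10,154,-7,0,0,0.09,0,-11,172,-8,0,0,0.1,0]}}

```text
clock: 13.78
eef_pos: [523.9, 169.9, 134.3]
tool_rot: [3.137, 0.02, -3.079]
force: [0.3, -0.1, -5.1]
width: 20.9
gripper_force: 59.1
```

>>> {"method": "play_rows", "body": {"deltas": [0,16,0,0,0,0.006,0,0,32,0,0,0,0.012,0,-2,48,0,0,0,0.02,0,-4,61,0,0,0,0.025,0,-4,70,0,0,0,0.03,0,-4,75,0,0,0,0.033,0,-4,77,0,0,0,0.035,0,-4,77,0,0,0,0.035,0]}}

```text
clock: 14.78
eef_pos: [523.7, 244.1, 134.3]
tool_rot: [3.138, 0.019, -3.115]
force: [0.4, 0.6, -5.8]
width: 21.1
gripper_force: 59.1
```

```bash
python3 - <<'E'
from ext import *
np.set_printoptions(precision=2,suppress=True)
s=read_state();print(s["clock"],s["eef_pos"],s["tool_rot"],s["force"],s["torque"],s["qpos"])
ext("e2")
im=get_image("wrist")[:,:,::-1];cv2.imwrite("pics/w5.png",im);np.save("w5T.npy",camera_info("wrist")["T"])
plan(CD,[((-15,0,112),0.0)],ref=(0,0,0))
a=cv2.imread("pics/e2_top.png");b=cv2.imread("pics/e2_scene.png")
A=cv2.resize(a[170:310,140:260],None,fx=3.2,fy=3.2,interpolation=cv2.INTER_CUBIC);B=cv2.resize(b[190:350,140:270],None,fx=2.8,fy=2.8,interpolation=cv2.INTER_CUBIC)
cv2.imwrite("pics/e2c.png",np.hstack([A,B]))
E
```

```text
14.775 [523.69 244.08 134.33] [ 3.14  0.02 -3.12] [ 0.38  0.63 -5.83] [0.01 0.54 0.02] [-0.08  0.72 -0.66  1.82  0.62  0.79  0.54]
top [182 189  49  34 551] ell [206.1 212.5] [47.6 48.9] 57.7
scene [173 249  29  37 404] ell [188.9 267. ] [27.  39.8] 38.8
(-15, 0, 112) 0.0 [7.7, 1.2, -0.8, 0.003, 0.019, -0.001, 0.0]
```

```bash
python3 - <<'E'
from h import *
np.set_printoptions(precision=1,suppress=True)
P=ray("top",[(206.3,213)],134)[0];c,s=np.cos(.027),np.sin(.027)
cf=lambda P:((P[:2]-CD["o"])@np.array([[c,-s],[s,c]]))
p=np.array([523.7,244.1]);o=p+100*np.array([c,s])
print("tart",P,cf(P),"turner origin",o,cf(o))
P=ray("scene",[(188.9,267)],134)[0]+[3.3,-6.7,0];print("scene",P,cf(P))
# caddy lines refined in top0: profile across runners at several rows
im=cv2.imread("pics/top0.png").astype(int)
for r in(200,215,230,245):
    print(r,im[r,168:252].sum(1).tolist())
E
```

```text
tart [638.  240.7 134. ] [ 6.8 -7.5] turner origin [623.7 246.8] [-7.4 -1. ]
scene [654.5 255.9 134. ] [23.7  7.3]
200 [465, 472, 475, 325, 461, 465, 475, 464, 115, 136, 129, 253, 421, 446, 446, 435, 443, 430, 437, 451, 463, 467, 505, 109, 235, 272, 240, 434, 419, 406, 433, 436, 436, 436, 435, 436, 430, 436, 432, 439, 431, 432, 432, 430, 432, 428, 430, 435, 436, 431, 433, 431, 432, 432, 430, 432, 433, 431, 435, 436, 446, 393, 428, 434, 444, 437, 443, 437, 435, 446, 459, 468, 413, 459, 465, 476, 439, 171, 178, 150, 230, 156, 446, 448]
215 [458, 466, 463, 430, 449, 464, 485, 400, 96, 133, 131, 425, 400, 442, 440, 444, 439, 429, 442, 454, 466, 470, 437, 148, 302, 295, 269, 460, 447, 432, 456, 465, 462, 462, 453, 460, 456, 457, 454, 453, 453, 454, 451, 454, 450, 452, 454, 455, 454, 450, 448, 451, 445, 456, 451, 443, 447, 445, 446, 450, 463, 354, 424, 428, 441, 440, 444, 440, 440, 448, 461, 465, 425, 451, 461, 484, 413, 231, 133, 134, 245, 149, 467, 469]
230 [435, 438, 292, 459, 459, 470, 479, 146, 146, 133, 178, 436, 440, 444, 444, 448, 446, 438, 451, 458, 465, 496, 233, 213, 287, 261, 458, 444, 439, 434, 452, 456, 454, 458, 459, 456, 458, 458, 459, 456, 458, 458, 460, 462, 458, 455, 460, 456, 456, 453, 458, 450, 456, 457, 454, 458, 453, 458, 456, 455, 467, 403, 424, 431, 440, 443, 447, 435, 447, 463, 474, 352, 418, 455, 463, 492, 321, 173, 146, 124, 326, 280, 459, 460]
245 [445, 449, 427, 455, 462, 494, 444, 93, 135, 125, 475, 416, 434, 436, 448, 448, 448, 450, 462, 455, 470, 508, 101, 298, 291, 265, 463, 445, 432, 465, 459, 462, 462, 468, 463, 457, 466, 461, 461, 461, 463, 462, 465, 462, 463, 464, 468, 466, 463, 466, 465, 469, 466, 470, 467, 471, 473, 471, 474, 476, 434, 425, 437, 433, 433, 448, 449, 452, 454, 463, 474, 337, 437, 454, 474, 493, 273, 133, 283, 182, 379, 227, 448, 450]
```

View pics/e2c.png

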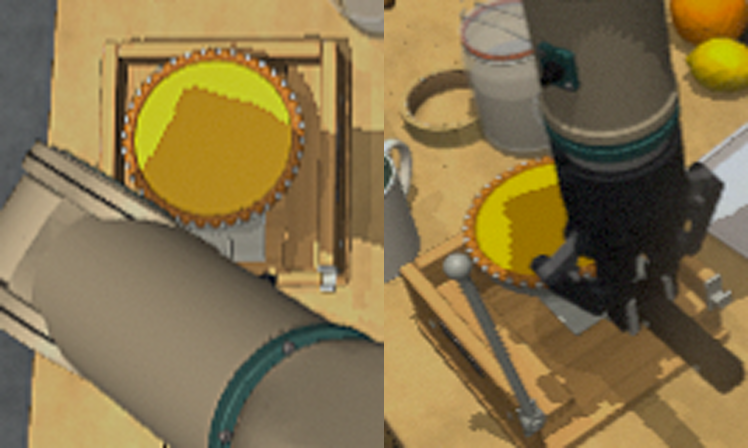

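The last picture shows the tart level over the caddy: in the top view its crust spans crop x 123–303 and y 48–225, centred at px (206.2,212.3). The blade's right edge is near px (223,246).

```bash
python3 - <<'E'
from h import *
np.set_printoptions(precision=1,suppress=True)
for r,l,q in((200,190.8,229),(215,190.7,229),(230,189.8,229),(245,189.5,228.4)):
    A=ray("top",[(l,r),(q,r)],52);print(r,A[:,:2],"mid",A.mean(0)[:2],"w",A[0,1]-A[1,1])
# cheeks tops z=80: left inner ~ col where dark starts, right cheek inner/outer
for r,l,ri in((200,175.6,244.7),(230,174.5,243.8)):
    A=ray("top",[(l,r),(ri,r)],80);print("cheek inner L, outer R",r,A[:,:2])
print("tart",ray("top",[(206.2,212.3)],133),"blade right edge",ray("top",[(223.1,246.2)],113))
E
```

```text
200 [[683.4 295.8]
 [685.5 204.2]] mid [684.4 250. ] w 91.57683156926248
215 [[646.8 294. ]
 [648.9 202.6]] mid [647.9 248.3] w 91.47188858757173
230 [[610.5 294.2]
 [612.6 200.9]] mid [611.6 247.6] w 93.26684507355367
245 [[574.5 292.9]
 [576.6 200.7]] mid [575.5 246.8] w 92.20160354342221
cheek inner L, outer R 200 [[676.9 325. ]
 [680.7 162.8]]
cheek inner L, outer R 230 [[605.6 323.5]
 [609.3 162. ]]
tart [[639.8 241.2 133. ]] blade right edge [[566.2 203.  113. ]]
```

>>> {"method": "play_rows", "body": {"deltas": [2,1.5,0,0,0,0,0,5,3.5,0,0,0,0,0,8,5.5,0,0,0,0,0,8,5.5,5,0,0,0,0,8,5.5,13,0,0,0,0,8,5.5,20,0,0,0,0,8,5.5,20,0,0,0,0]}}

```text
clock: 15.8
eef_pos: [515.5, 249.4, 113.3]
tool_rot: [3.139, 0.018, -3.115]
force: [-0.7, -0.6, -6.3]
width: 21.1
gripper_force: 59.1
```

```bash
python3 - <<'E'
from ext import *
np.set_printoptions(precision=1,suppress=True)
s=read_state();print(s["clock"],s["eef_pos"],s["tool_rot"],s["force"],s["torque"])
im=np.ascontiguousarray(get_image("top")[:,:,::-1]);hsv=cv2.cvtColor(im,cv2.COLOR_BGR2HSV)
m=cv2.inRange(hsv,(15,215,80),(34,255,255));k=np.zeros_like(m);k[172:260,160:250]=m[172:260,160:250]
k=cv2.morphologyEx(k,cv2.MORPH_OPEN,np.ones((3,3)))
q,l,st,ce=cv2.connectedComponentsWithStats(k);i=1+st[1:,4].argmax();print(st[i],ce[i])
P=ray("top",[ce[i]],s["eef_pos"][2]-1)[0];print(P)
cs,_=cv2.findContours((l==i).astype(np.uint8),0,1);e=cv2.fitEllipse(cv2.convexHull(max(cs,key=cv2.contourArea)));print(e,ray("top",[e[0]],s["eef_pos"][2]-1)[0])
E
```

```text
15.8 [515.5 249.4 113.3] [ 3.1  0.  -3.1] [-0.7 -0.6 -6.3] [ 0.1  0.6 -0.1]
[193 203   8   9  44] [196.4 207.5]
[654.1 268.4 112.3]
((196.5125732421875, 207.32241821289062), (7.0389533042907715, 9.559969902038574), 31.91448974609375) [654.5 268.1 112.3]
```

```bash
cat > tc.py <<'E'
from plan import *
np.set_printoptions(precision=1,suppress=True)
def tc(z):
    im=np.ascontiguousarray(get_image("top")[:,:,::-1]);cv2.imwrite("pics/tc.png",im);hsv=cv2.cvtColor(im,cv2.COLOR_BGR2HSV)
    for lo in((18,185,60),(18,200,60),(20,190,60)):
        m=cv2.inRange(hsv,lo,(34,255,255));k=np.zeros_like(m);k[172:262,160:250]=m[172:262,160:250]
        k=cv2.morphologyEx(k,cv2.MORPH_OPEN,np.ones((3,3)))
        q,l,st,ce=cv2.connectedComponentsWithStats(k);i=1+st[1:,4].argmax()
        cs,_=cv2.findContours((l==i).astype(np.uint8),0,1);h=cv2.convexHull(max(cs,key=cv2.contourArea));e=cv2.fitEllipse(h) if len(h)>4 else ((0,0),0)
        print(lo,st[i],ce[i],e,ray("top",[e[0]],z)[0],"ctr hsv",hsv[213,206],hsv[205,200])
E
python3 -c "
from tc import *
tc(112)"
```

```text
(18, 185, 60) [ 181  194   49   48 1862] [205.2 217.6] ((205.22048950195312, 217.6421356201172), (47.790992736816406, 49.329017639160156), 50.66926956176758) [631.1 247.  112. ] ctr hsv [ 21 211 179] [ 22 214 176]
(18, 200, 60) [ 181  194   49   48 1837] [205.1 217.6] ((205.06021118164062, 217.59133911132812), (47.35165023803711, 49.072017669677734), 52.937835693359375) [631.2 247.4 112. ] ctr hsv [ 21 211 179] [ 22 214 176]
(20, 190, 60) [ 181  194   49   48 1837] [205.2 217.6] ((205.2085723876953, 217.5795135498047), (47.25497817993164, 49.014827728271484), 55.85895919799805) [631.2 247.  112. ] ctr hsv [ 21 211 179] [ 22 214 176]
```

>>> {"method": "play_rows", "body": {"deltas": [0,0,5,0,0,0,0,0,0,13,0,0,0,0,0,0,22,0,0,0,0,0,0,30,0,0,0,0,0,0,34,0,0,0,0,0,0,36,0,0,0,0,0,0,36,0,0,0,0]}}

```text
clock: 16.77
eef_pos: [516.7, 250.1, 78.3]
tool_rot: [3.138, 0.02, -3.115]
force: [-0.1, 0.4, -5.1]
width: 20.9
gripper_force: 59.1
```

>>> {"method": "play_rows", "body": {"deltas": [0,0,1.5,0,0,0,0,0,0,3,0,0,0,0,0,0,4.5,0,0,0,0,0,0,6,0,0,0,0,0,0,7.5,0,0,0,0,0,0,9,0,0,0,0,0,0,9,0,0,0,0]}}

```text
clock: 17.65
eef_pos: [517.0, 250.2, 69.4]
tool_rot: [3.137, 0.02, -3.115]
force: [-0.0, -0.1, -1.3]
width: 21.0
gripper_force: 59.5
```

>>> {"method": "play_rows", "body": {"deltas": [0,0,2,0,0,0,0,0,0,4,0,0,0,0,0,0,6,0,0,0,0,0,0,8,0,0,0,0,0,0,8,0,0,0,0]}}

```text
clock: 18.27
eef_pos: [516.8, 250.0, 61.0]
tool_rot: [3.138, 0.019, -3.115]
force: [0.9, -0.5, -2.6]
width: 21.1
gripper_force: 59.5
```

```bash
python3 -c "
from tc import *
s=read_state();print(s['clock'],s['eef_pos'],s['tool_rot'],s['force'],s['torque'])
tc(73)"
```

```text
18.275 [516.8 250.   61. ] [ 3.1  0.  -3.1] [ 0.9 -0.5 -2.6] [0.  0.1 0. ]
(18, 185, 60) [ 185  197   48   47 1762] [208.4 220.1] ((208.4589080810547, 220.15948486328125), (46.5265998840332, 47.84755325317383), 46.66776657104492) [631.8 246.9  73. ] ctr hsv [ 21 212 177] [ 31 215 204]
(18, 200, 60) [ 185  197   47   47 1719] [208.1 220.1] ((208.26113891601562, 220.03738403320312), (46.13550567626953, 47.506752014160156), 40.5748291015625) [632.1 247.4  73. ] ctr hsv [ 21 212 177] [ 31 215 204]
(20, 190, 60) [ 185  197   47   47 1729] [208.3 220. ] ((208.35743713378906, 220.00917053222656), (45.97407913208008, 47.53058624267578), 51.62979507446289) [632.2 247.2  73. ] ctr hsv [ 21 212 177] [ 31 215 204]
```

>>> {"method": "play_rows", "body": {"deltas": [8,0,0,0,0,0,0,24,0,0,0,0,0,0,44,0,-1,0,0,0,0,66,0,-1,0,0,0,0,88,0,-1,0,0,0,0,110,0,-2,0,0,0,0,132,0,-2,0,0,0,0,152,0,-3,0,0,0,0,165,0,-3,0,0,0,0,165,0,-3,0,0,0,0]}}

```text
clock: 19.58
eef_pos: [350.8, 245.9, 61.4]
tool_rot: [3.138, 0.019, -3.113]
force: [0.3, 0.0, -2.5]
width: 21.1
gripper_force: 59.5
```

```bash
python3 - <<'E'
from tc import *
s=read_state();print(s['clock'],s['eef_pos'],s['tool_rot'],s['force'],s['torque'],s["qpos"]);tc(73)
W=dict(o=np.array([430,195.]),yaw=-1.5708)
plan(W,[((0,0,z),0.0) for z in(40,5,0)],ref=(0,0,0))
E
```

```text
19.575 [350.8 245.9  61.4] [ 3.1  0.  -3.1] [ 0.3  0.  -2.5] [ 0.   0.1 -0. ] [-0.4  0.7 -0.4  2.3  0.9  0.3  0.1]
(18, 185, 60) [ 185  197   48   47 1746] [208.4 219.9] ((208.39772033691406, 219.97430419921875), (45.948760986328125, 47.94301986694336), 55.537452697753906) [632.3 247.1  73. ] ctr hsv [ 30 208 195] [ 30 214 195]
(18, 200, 60) [185 197  44  38 964] [203.3 213.1] ((204.8701171875, 214.7664031982422), (32.11680221557617, 47.37306213378906), 54.99327087402344) [644.5 256.   73. ] ctr hsv [ 30 208 195] [ 30 214 195]
(20, 190, 60) [ 185  197   47   47 1715] [208.2 219.8] ((208.26829528808594, 219.88238525390625), (45.44548416137695, 47.8719596862793), 53.07761001586914) [632.5 247.4  73. ] ctr hsv [ 30 208 195] [ 30 214 195]
(0, 0, 40) 0.0 [-79.5, 46.8, 0.1, 0.019, 0.012, 1.599, 0.0]
(0, 0, 5) 0.0 [-78.8, 46.6, 35.1, 0.019, 0.012, 1.599, 0.0]
(0, 0, 0) 0.0 [-78.7, 46.6, 40.1, 0.019, 0.012, 1.599, 0.0]
```

>>> {"method": "play_rows", "body": {"deltas": [0,0,-10,0,0,0.17,0,0,0,-20,0,0,0.34,0,0,5,-20,0,0,0.51,0,0,15,-20,0,0,0.68,0,0,30,-20,0,0,0.85,0,-15,40,-20,0,0,1.02,0,-35,46,-15,0.01,0.01,1.19,0,-55,47,-10,0.02,0.012,1.36,0,-70,47,0,0.019,0.012,1.52,0,-79,47,0,0.019,0.012,1.599,0]}}

```text
clock: 20.88
eef_pos: [431.0, 294.6, 62.1]
tool_rot: [-3.141, 0.0, 1.565]
force: [-1.0, 0.1, -2.5]
width: 21.2
gripper_force: 59.5
```

```bash
python3 - <<'E'
from tc import *
s=read_state();print(s['clock'],s['eef_pos'],s['tool_rot'],s['force'],s['torque'],s["qpos"])
W=dict(o=np.array([430,195.]),yaw=-1.5708)
plan(W,[((0,0,z),0.0) for z in(40,5,0)],ref=(0,0,0))
E
```

```text
20.875 [431.  294.6  62.1] [-3.1  0.   1.6] [-1.   0.1 -2.5] [0.1 0.  0. ] [-0.6  0.7 -0.1  2.   0.2  0.4 -0.9]
(0, 0, 40) 0.0 [0.4, -1.0, -0.9, -0.0, 0.0, -0.006, 0.0]
(0, 0, 5) 0.0 [0.4, -1.0, 34.1, -0.0, 0.0, -0.006, 0.0]
(0, 0, 0) 0.0 [0.4, -1.0, 39.1, -0.0, 0.0, -0.006, 0.0]
```

>>> {"method": "play_rows", "body": {"deltas": [0,0,15,0,0,0,0,0,0,30,0,0,0,0,0,0,36,0,0,0,0,0,0,39,0,0,0,0,0,0,39,0,0,0,0]}}

```text
clock: 21.5
eef_pos: [429.1, 294.6, 23.8]
tool_rot: [-3.14, 0.001, 1.569]
force: [-2.5, -0.7, 0.4]
width: 21.1
gripper_force: 59.9
```

>>> {"method": "play_rows", "body": {"deltas": [0,0,0,0,0,0,0.4,0,0,0,0,0,0,1,0,0,0,0,0,0,1,0,0,0,0,0,0,1,0,0,0,0,0,0,1,0,0,-40,0,0,0,1,0,0,-100,0,0,0,1,0,0,-160,0,0,0,1,0,0,-220,0,0,0,1,0,0,-220,0,0,0,1]}}

```text
clock: 22.75
eef_pos: [432.1, 296.8, 248.6]
tool_rot: [3.133, -0.006, 1.569]
force: [0.1, 0.9, 0.1]
width: 85.3
gripper_force: 0.0
```

```bash
python3 - <<'E'
from tc import *
s=read_state();print(s['clock'],s['eef_pos'],s['tool_rot'],s['force'],s["qpos"],s["width"])
T=camera_info("wrist")["T"];w=get_image("wrist")[:,:,::-1];cv2.imwrite("pics/w7.png",w);np.save("w7T.npy",T)
tc(73);im=cv2.imread("pics/tc.png").astype(int)
# ball / bar in top: bluish grey on wood
g=im[:,:,0]-im[:,:,2];m=(g>-25).astype(np.uint8);k=np.zeros_like(m);k[235:262,130:185]=m[235:262,130:185]
for r in range(238,260): print(r,"".join("#" if v else "." for v in k[r,130:185]))
print(im[200:260:10,145:150].tolist()[0])
E
```

```text
22.75 [432.1 296.8 248.6] [ 3.1 -0.   1.6] [0.1 0.9 0.1] [-0.5  0.4 -0.2  1.8  0.1  0.9 -0.8] 85.27102174885768
(18, 185, 60) [ 185  197   48   47 1752] [208.3 220. ] ((208.4051055908203, 220.07183837890625), (46.31789016723633, 47.8781623840332), 52.02641296386719) [632.  247.1  73. ] ctr hsv [ 31 208 199] [ 30 211 197]
(18, 200, 60) [ 185  197   43   47 1219] [203.2 217.9] ((207.2666015625, 219.86643981933594), (43.87464904785156, 47.47785568237305), 21.35862922668457) [632.5 249.8  73. ] ctr hsv [ 31 208 199] [ 30 211 197]
(20, 190, 60) [ 185  197   48   47 1721] [208.3 219.9] ((208.36378479003906, 219.8802032470703), (45.606475830078125, 47.70600128173828), 51.81111526489258) [632.5 247.2  73. ] ctr hsv [ 31 208 199] [ 30 211 197]
238 #######################................................
239 #######################................................
240 #######################................................
241 #######################................................
242 #######################................................
243 #######################............................
[... 335 characters left out ...]
.............................
250 ##########################.............................
251 #############################..........................
252 ################################...............#.......
253 ######################....#########.........#..........
254 ######################........##################.......
255 ######################...........################......
256 ######################..............###########........
257 ######################.................########........
258 ######################..................######.........
259 ######################.....................#...........
[[92, 91, 89], [93, 92, 90], [92, 90, 89], [92, 91, 89], [94, 94, 87]]
```

>>> {"method": "play_rows", "body": {"deltas": [40,0,0,0,0,0,0,90,20,0,0,0,0,0,95,65,0,0,0,0,0,95,110,0,0,0,0,0,92,110,25,0,0,0,0,90,110,50,0,0,0,0,90,110,50,0,0,0,0]}}

```text
clock: 23.72
eef_pos: [537.6, 382.5, 189.3]
tool_rot: [-3.134, 0.006, 1.569]
force: [-0.9, 0.8, 0.0]
width: -0.0
gripper_force: 0.0
```

```bash
cat > bar.py <<'E'
from plan import *
R=Ro.from_euler("xyz",[np.pi,0,1.5708]).as_matrix()
def bar(qs,r=125,over=0):
    s=read_state();print(s["clock"],s["eef_pos"].round(1),s["tool_rot"].round(3),s["force"].round(1),round(s["width"],1),s["qpos"].round(2))
    for q in qs:
        d,w=delta((542,327-r*np.cos(q)+4*np.sin(q)+11,68+r*np.sin(q)+4*np.cos(q)-over),R);print(q,d,w)
E
python3 -c "
from bar import *
bar([1.7,1.6,1.5,1.4,1.3,1.2,1.1,1.0,.9,.8])"
```

```text
23.725 [537.6 382.5 189.3] [-3.134  0.006  1.569] [-0.9  0.8  0. ] -0.0 [-0.55  0.7  -0.2   1.52  0.15  0.95 -0.79]
1.7 [-24.5   4.4  -2. ] [-0.0072  0.0058 -0.0017]
1.6 [-36.9   4.4  -3.4] [-0.0072  0.0058 -0.0017]
1.5 [-49.4   4.4  -3.4] [-0.0072  0.0058 -0.0017]
1.4 [-61.9   4.4  -2.2] [-0.0072  0.0058 -0.0017]
1.3 [-74.1   4.5   0.2] [-0.0072  0.0058 -0.0017]
1.2 [-86.1   4.5   3.8] [-0.0072  0.0058 -0.0017]
1.1 [-97.6   4.6   8.6] [-0.0072  0.0058 -0.0017]
1.0 [-108.6    4.6   14.5] [-0.0072  0.0058 -0.0017]
0.9 [-119.     4.7   21.5] [-0.0072  0.0058 -0.0017]
0.8 [-128.6    4.8   29.5] [-0.0072  0.0058 -0.0017]
```

>>> {"method": "play_rows", "body": {"deltas": [-12,4.4,-2,0,0,0,0,-24,4.4,-2,0,0,0,0,-37,4.4,-3.4,0,0,0,0,-49,4.4,-3.4,0,0,0,0]}}

```text
clock: 24.22
eef_pos: [544.7, 334.7, 198.0]
tool_rot: [3.14, -0.0, 1.569]
force: [0.7, 0.7, 0.1]
width: 0.0
gripper_force: 0.0
```

```bash
python3 -c "
from bar import *
bar([1.5,1.4,1.3,1.2,1.1,1.0,.9,.8,.7,.6,.5])"
```

```text
24.225 [544.7 334.7 198. ] [ 3.14  -0.     1.569] [0.7 0.7 0.1] 0.0 [-0.47  0.65 -0.2   1.58  0.15  0.92 -0.73]
1.5 [-1.5 -2.7  5.1] [ 0.0014 -0.0005 -0.0022]
1.4 [-14.   -2.7   6.2] [ 0.0014 -0.0005 -0.0022]
1.3 [-26.3  -2.7   8.5] [ 0.0014 -0.0005 -0.0022]
1.2 [-38.3  -2.6  12.1] [ 0.0014 -0.0005 -0.0022]
1.1 [-49.8  -2.6  16.8] [ 0.0014 -0.0005 -0.0022]
1.0 [-60.9  -2.6  22.7] [ 0.0014 -0.0005 -0.0022]
0.9 [-71.3  -2.6  29.6] [ 0.0014 -0.0005 -0.0022]
0.8 [-80.9  -2.6  37.5] [ 0.0014 -0.0005 -0.0022]
0.7 [-89.7  -2.6  46.4] [ 0.0014 -0.0005 -0.0022]
0.6 [-97.6  -2.6  56.1] [ 0.0014 -0.0005 -0.0022]
0.5 [-104.5   -2.6   66.5] [ 0.0014 -0.0005 -0.0022]
```

>>> {"method": "play_rows", "body": {"deltas": [-14,-2.6,6,0,0,0,0,-26,-2.6,8.5,0,0,0,0,-38,-2.6,12,0,0,0,0,-50,-2.6,17,0,0,0,0,-61,-2.6,23,0,0,0,0,-71,-2.6,30,0,0,0,0,-81,-2.6,38,0,0,0,0]}}

```text
clock: 25.1
eef_pos: [541.4, 253.9, 158.6]
tool_rot: [-3.141, 0.0, 1.569]
force: [0.4, 1.7, 0.4]
width: 0.1
gripper_force: 0.4
```

```bash
python3 - <<'E'
from bar import *
bar([.8,.7,.6,.5,.4,.3,.2,.1,0,-.03])
hx,hy=544.2,327
for n in("top","scene"):
    im=get_image(n)[:,:,::-1];cv2.imwrite(f"pics/b_{n}.png",im)
    for q in(1.66,.8):print(n,q,proj(n,[(544+2*(q<1),hy-178*np.cos(q),68+178*np.sin(q))]))
# ball change detection in scene
a=cv2.imread("pics/scene0.png").astype(int);b=cv2.imread("pics/b_scene.png").astype(int)
print("old ball patch now vs before",a[284:288,165:170].mean((0,1)),b[284:288,165:170].mean((0,1)))
E
```

```text
25.1 [541.4 253.9 158.6] [-3.141  0.     1.569] [0.4 1.7 0.4] 0.1 [-0.36  0.65 -0.2   1.74  0.17  0.78 -0.64]
0.8 [-0.1  0.6 -1.9] [-0.0003  0.0004 -0.0018]
0.7 [-8.9  0.6  7. ] [-0.0003  0.0004 -0.0018]
0.6 [-16.8   0.6  16.7] [-0.0003  0.0004 -0.0018]
0.5 [-23.7   0.7  27.1] [-0.0003  0.0004 -0.0018]
0.4 [-29.5   0.7  38.2] [-0.0003  0.0004 -0.0018]
0.3 [-34.1   0.7  49.8] [-0.0003  0.0004 -0.0018]
0.2 [-37.6   0.7  61.8] [-0.0003  0.0004 -0.0018]
0.1 [-39.8   0.7  74.1] [-0.0003  0.0004 -0.0018]
0 [-40.9   0.7  86.6] [-0.0003  0.0004 -0.0018]
-0.03 [-40.9   0.7  90.3] [-0.0003  0.0004 -0.0018]
top 1.66 [[143.19993226 247.56956111]]
top 0.8 [[216.35889802 250.90211787]]
scene 1.66 [[166.77575383 282.6729382 ]]
scene 0.8 [[240.14255582 261.24356775]]
old ball patch now vs before [115.35 125.45 125.95] [ 42.35  76.   100.95]
```

>>> {"method": "play_rows", "body": {"deltas": [-9,0,7,0,0,0,0,-17,0,17,0,0,0,0,-24,0,27,0,0,0,0,-29.5,0,38,0,0,0,0,-34,0,50,0,0,0,0,-37.6,0,62,0,0,0,0,-40,0,72,0,0,0,0,-41,0,80,0,0,0,0,-41,0,83,0,0,0,0,-41,0,83,0,0,0,0]}}

```text
clock: 26.45
eef_pos: [541.3, 213.8, 76.0]
tool_rot: [-3.141, 0.0, 1.569]
force: [0.1, 0.1, 1.1]
width: -0.1
gripper_force: 0.0
```

>>> {"method": "play_rows", "body": {"deltas": [0,0,1.5,0,0,0,0,0,0,3,0,0,0,0,0,0,3,0,0,0,0]}}

```text
clock: 26.82
eef_pos: [541.4, 213.7, 73.2]
tool_rot: [3.142, 0.0, 1.569]
force: [0.0, -0.7, 0.8]
width: 0.0
gripper_force: 0.0
```

>>> {"method": "play_rows", "body": {"deltas": [0,0,1.5,0,0,0,0,0,0,3,0,0,0,0,0,0,3,0,0,0,0]}}

```text
clock: 27.2
eef_pos: [541.6, 213.7, 71.3]
tool_rot: [3.141, 0.0, 1.569]
force: [-2.2, -0.9, 9.1]
width: 0.3
gripper_force: 5.0
```

>>> {"method": "play_rows", "body": {"deltas": [0,0,2,0,0,0,0,0,0,2,0,0,0,0]}}

```text
clock: 27.45
eef_pos: [541.7, 213.8, 70.7]
tool_rot: [3.14, 0.0, 1.569]
force: [-5.5, -2.8, 20.8]
width: -0.1
gripper_force: 10.9
```

>>> {"method": "play_rows", "body": {"deltas": [0,0,-20,0,0,0,0,0,-10,-70,0,0,0,0,0,-60,-120,0,0,0,0,0,-110,-150,0,0,0,0,-50,-130,-150,0,0,0,0,-110,-130,-150,0,0,0,0,-170,-130,-150,0,0,0,0,-170,-130,-150,0,0,0,0]}}

```text
clock: 28.45
eef_pos: [410.4, 38.8, 218.2]
tool_rot: [-3.141, 0.003, 1.56]
force: [-0.1, 0.1, 0.2]
width: -0.1
gripper_force: 0.0
```

```bash
python3 - <<'E'
from tc import *
s=read_state();print(s['clock'],s['eef_pos'],s['force'])
tc(73)
im=cv2.imread("pics/tc.png");cs=get_image("scene")[:,:,::-1];cv2.imwrite("pics/f_scene.png",cs)
hy=327
for q in(0,.1):
    P=[(547,hy-r*np.cos(q),68+r*np.sin(q)) for r in(20,60,100,140,178)];print(q,"top",proj("top",P).tolist())
g=im.astype(int);print("sat rows at columns (grey bar = low saturation)")
hsv=cv2.cvtColor(im,cv2.COLOR_BGR2HSV)
for c in(185,200,215,230,243,246):
    print(c,[(r,int(hsv[r,c,1])) for r in range(246,266)if hsv[r,c,1]<75])
# turner: blade grey on wood
m=cv2.inRange(hsv,(0,0,60),(179,70,255));k=np.zeros_like(m);k[262:335,160:300]=m[262:335,160:300]
n,l,st,ce=cv2.connectedComponentsWithStats(k);i=1+st[1:,4].argmax();print("turner",st[i],ce[i],ray("top",[ce[i]],3))
E
```

```text
28.45 [410.4  38.8 218.2] [-0.1  0.1  0.2]
(18, 185, 60) [ 185  197   48   47 1745] [208.3 219.9] ((208.40794372558594, 220.00718688964844), (46.06609344482422, 47.84718704223633), 56.249515533447266) [632.2 247.1  73. ] ctr hsv [ 30 211 195] [ 31 213 196]
(18, 200, 60) [185 197  42  41 907] [202.1 213. ] ((203.66802978515625, 215.2036590576172), (31.296833038330078, 48.10011672973633), 45.220272064208984) [643.4 258.8  73. ] ctr hsv [ 30 211 195] [ 31 213 196]
(20, 190, 60) [ 185  197   47   47 1720] [208.2 219.9] ((208.2474822998047, 219.8572998046875), (45.36457443237305, 47.89176940917969), 52.747467041015625) [632.5 247.5  73. ] ctr hsv [ 30 211 195] [ 31 213 196]
0 top [[181.3325472878643, 255.67709919934455], [198.45223815439817, 256.0588860771475], [215.5599053464143, 256.4412924825346], [232.65733011231865, 256.82435891018815], [248.8920192429598, 257.18892025120795]]
0.1 top [[181.09009490574928, 255.58613730885165], [197.79887100396945, 255.78692128485255], [214.59471939134153, 255.98955432771297], [231.4800100755707, 256.19407990250266], [247.606101749799, 256.3901727292612]]
sat rows at columns (grey bar = low saturation)
185 [(255, 71), (256, 13), (257, 13), (258, 27)]
200 [(256, 9), (257, 9), (258, 33)]
215 [(255, 70), (256, 7), (257, 9), (258, 35)]
230 [(255, 61), (256, 4), (257, 7), (258, 39)]
243 [(253, 18), (254, 11), (255, 31), (256, 17), (257, 7), (258, 29), (259, 5), (260, 13)]
246 [(246, 8), (247, 70), (255, 28), (256, 26), (257, 18), (258, 50)]
turner [ 192  262  108   73 3691] [259.2 305.3] [[436.9 127.2   3. ]]
```

```bash
python3 -c "
from cell import *
print(finish_job())"
```

```text
the job is handed in; nothing more can be done
None
```

I handed the job in at about 28.5 s. The last top-camera check put the tart within about 2 mm of its seat. The bar was pressed to its end stop (up to 21 N), the turner was let go on the worktop, and the arm is clear. I felt the turner touch down but did not check its final lie in an image, and the hand-in gave no verdict.

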